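# Clear the jammed jar feeder

## Robot

A 6-joint arm with a two-finger parallel gripper is mounted at the origin on the work surface. World frame = base frame: x ahead of the robot, y to its left, z up, the work surface at z = 0. Lengths are in m, angles in rad, forces in N, time in s.
With the tool pointing down it reaches from about 0.375 to 0.9 m from the base axis. Payload 3.1 kg.
Tool frame: the origin (TCP) lies at the very end of the fingers, on their centre line; the grasp point (between the pads) lies 19 mm behind it; z points along the fingers, x is the direction in which the jaws open and shut, and the axes are right-handed (so a half turn about z gives the same grasp; the last joint's range is limited). The gripper opens to 87 mm and grips with 3 to 60 N. Pads are 19 mm wide; open, the fingers measure 117 mm over their backs; the gripper's body (75 mm by 190 mm) begins 51 mm behind the grasp point.
Start: joints at [-1.312, 0.527, 1.433, -0, 1.181, -0.178], TCP at [0.265, -0.566, 0.183] pointing down, gripper open.
Joint ranges: [-3.08, 3.08], [-0.75, 2.2], [0.22, 2.44], [-1.43, 4.57], [0, 2.65], [-2.85, 2.85]. Speed limits (rad/s): [2.79, 2.79, 3.14, 3.14, 3.14, 3.14].

## Interface

Orientations are given as a unit quaternion [x, y, z, w].
In Python, from rig import robot gives the robot as it stands. The module is installed in compiled form; this text tells all that it offers.
- The arm moves only by the shell command python3 -m creep 'ROWS' [OPENING] [FORCE]. ROWS is a JSON object of lists of equal length, an entry for each row: "dp": the shift along the tool's x, y, z in cm, a list of three; "turn": the turn, a rotation vector about the tool's x, y, z in degrees, a list of three. In form: {"dp": [[x, y, z], ...], "turn": [[wx, wy, wz], ...]}. A call has 1 to 20 rows; each row shifts and turns the commanded pose from where the row before left it, along the tool's axes as they then stand; what a row does not reach is not made up. A row lasts 1/10 s, in which the tool goes at most 50 mm and 8.59 degrees, less where a joint would pass 70% of its speed; a pose out of reach is approached as far as the arm can. A call is refused whole if a number of a shift passes 5 or a number of a turn 8.59, either way. A call with a gripper value outside its range is refused whole. OPENING is the gripper command: -1 is fully open, 1 is shut, values between are in proportion, set as the call begins (- or left out, the last holds). The fingers move at their own pace and stop on an object; FORCE is the grip in N (left out, the last holds). Time passes only in rows, so rows that do not move let the fingers close. It gives the time, the measured TCP pose, the force and the opening at its end, in the units of the state.
- robot.get_obs(): the state, without advancing time (a new reading comes with each control period).
- robot.camera(name): name is "side" or "top" or "wrist"; returns the picture (480x640x3 uint8, red, green, blue); there is no depth.
- robot.calibration(name): a dict with "fx", "fy", "cx", "cy" (pixels), "rvec" (rotation vector, rad) and "tvec" (3), from world to camera coordinates, as OpenCV has them. Camera axes: x right, y down, z forward; pixel columns grow to the right and rows downward; lengths in m; the calibration is good to about 2 mm. The wrist camera is an equidistant fisheye: a pixel r from the principal point sees the ray r / f radians off the axis. A picture is of the moment at which its call begins: read the wrist's pose just before it. calibration takes no time and is no camera call; for the wrist camera it gives the pose at the moment of the call.
- robot.hand_in(): hands the job in, once; it reports no verdict.
Trained networks look in the newest picture that a camera, given by its name, has taken for a name from the list of things; names that differ only in an ending like _2 or _b are one class to them, and where a whole thing is asked for, a point or a joint stands for the part that bears it (a point fixed in the world has none). Each returns a list of dicts, best first, with "confidence" (0 to 1); they miss things now and then, are a little off and sometimes report something else, mostly with a low value. They report only what shows in the picture. A call takes as long as a camera call. They do not tell look-alikes from the thing itself.
- robot.masks_of(name, camera): "pixels" (480x640 bool, what is visible of it).
- robot.tip_of(name, camera): "point" ([x, y, z] in m, in the coordinates of the camera as it stood for that picture, good to about 4 mm: a listed point, or the origin of a listed thing).
The state is a dict: "time": time; "q": joint angles; "joint_velocities": joint speeds; "joint_torque": joint torques, N m; "position": TCP position; "tool_rot": TCP orientation; "ft_force": force on the tool from outside, world axes, zero at the start; "moment": the same for the moment, N m; "grip_width": finger opening in m.
Only numpy, scipy, OpenCV 4.12 (cv2) and the standard library are available. Lean on these libraries where they do the work, as an engineer would, in place of code of your own. Each camera call takes 0.05 s, during which the arm holds its last target.

## Task

The jar that is caught in the side pocket is blocking the narrow lane of the jar feeder. Nudge it gently back towards the follower and slide it over, without lifting it, into line behind the other two jars; then push the follower up by its black fin until all three jars stand tight in single file against the bumper of the end stop. Press the row firmly home by feel but never hard (the glaze chips), leave it snug, keep the jars upright and leave the other things alone.

Things in the scene. Friction and masses are not known exactly. Their poses are not given: they have to be found in the camera images.
- feeder: Fixed steel tray with a slick floor 8 mm thick on the table. Origin: on the lane's centre line at table height; x = feed direction (to the end stop), y = to the pocket side, z up. Low walls 8 mm thick, tops 24 mm above the table; fingers can work over them. Lane 62 mm wide: straight wall, inner face y = -31 mm, all along; other wall, inner face y = +31 mm, only from x = 0 to the end.
- guide_post (a point): Top of the guide post, the rounded rear end (8 mm diameter) of the shorter lane wall, at the lane's mouth: feeder x = 0, y = 35 mm, 24 mm above the table. Behind it the tray widens to an outer low wall (inner face y = 80.5 mm, x from -205 to 40 mm).
- pocket (a point): Tray floor under the centre of a jar caught in the pocket, which is the gap between guide post and outer wall (feeder x = -23.5, y = 54 mm). Open in front above the low walls. The jar must go back (-x) at least 8 mm to pass the post sideways, 20 to 25 mm to have room behind the middle jar.
- follower: Aluminium pusher behind the jars, sliding along the feeder's x only; stays where left (friction about 5 N); can go back 50 mm and forward 55 mm from its start. Origin: in the plane of its front face, at tray-floor level on the lane's centre line; axes as the feeder's. Front plate 6 mm thick, y = -25 to 75 mm, top 41 mm above the origin; a flat slab 9 mm high reaches 85 mm behind it.
- fin_top (a point): Middle of the top edge of the follower's push handle, a black upright fin 14 mm thick along the feed, 44 mm wide across it, its top 95 mm above the table, centred 50 mm behind the follower's front face. Push it from behind, 45 to 70 mm above the table, or pinch it. Sliding follower and jars along takes about 6 to 8 N.
- stop_clamp (a point): Centre of the front face of the fixed end stop's steel clamp block, 17 mm above the tray floor. From it a rigid round bumper (24 mm wide, black tip) points back along the lane; it is screwed out 3 to 17 mm, differently each time and not measured: find it by feel. With the row tight the follower's face is 159 to 173 mm before this point, and the force climbs a few N per mm: 8 to 12 N above the sliding force seats the row.
- jar_back_mid (a point): The caught jar: plain lidded ceramic jar, upright cylinder 52 mm in diameter, 60 mm tall, 0.12 to 0.24 kg; point: its centre, 30 mm above its underside. In the pocket, follower plate 0 to 6 mm behind it. Pushing it back together with the follower takes 6 to 8 N, sliding it alone under 1 N. Push low, about 20 mm above the tray floor, or it may tip. The row may bear up to 18 N, a jar under the fingers up to 25 N.
- jar_middle_mid (a point): The middle jar, standing in the mouth of the lane: plain lidded ceramic jar, upright cylinder 52 mm in diameter, 60 mm tall, 0.12 to 0.24 kg; point: its centre, 30 mm above its underside.
- jar_front_mid (a point): The front jar, loose in the lane, 0 to 40 mm before the bumper: plain lidded ceramic jar, upright cylinder 52 mm in diameter, 60 mm tall, 0.12 to 0.24 kg; point: its centre, 30 mm above its underside.
- jar_spare_mid (a point): A fourth jar of the same kind, standing on the table beyond the straight lane wall; to be left alone (centre point).
- eggcup: Blue egg cup, 43 mm wide, 48 mm tall, standing on the feeder beside the lane; leave alone. Origin under its foot.
- mug: White mug, 80 mm wide, 90 mm tall; leave alone. Origin under its base.
- bowl: Blue bowl, 130 mm wide, 55 mm tall; leave alone. Origin under its base.
- vase: Green glass vase, 90 mm wide, 160 mm tall; leave alone. Origin under its base.
- spoon: Wooden spoon lying on the table; leave alone.
Things that resemble listed ones, but are neither listed nor needed, are in the scene too. What is shaped like the part that bears jar_back_mid but orange is not meant.

How it is judged:
By the outcome, as a careful person would: the job done as asked, in the order asked, and still so for the second after the job is handed in, with the robot touching nothing.
It also fails if it takes over 61 s, if anything falls off the work surface, if the arm or the gripper's body presses on something with over 40 N, if the wrist force passes 120 N, or if a joint passes its speed limit or range.

## Working session

There is one attempt and no reset: what is moved stays moved. The work goes in short steps, Python scripts to look and compute and a shell command to move; the robot and the scene stay as the last step left them, time stands still between calls to the robot, and variables do not carry over. Pictures are saved under pics/ and viewed, and the job is handed in when it is done.

```bash
mkdir -p pics; cat > h.py <<'E'
import numpy as np,cv2
from scipy.spatial.transform import Rotation as R
from rig import robot
def snap(c,name):
    im=robot.camera(c); cv2.imwrite('pics/'+name+'.png',im[:,:,::-1]); return im
def c2w(c,p):
    k=robot.calibration(c); M=R.from_rotvec(np.ravel(k['rvec'])).as_matrix()
    return M.T@(np.array(p)-np.ravel(k['tvec']))
def w2p(c,P):
    k=robot.calibration(c); M=R.from_rotvec(np.ravel(k['rvec'])).as_matrix()
    q=M@np.array(P)+np.ravel(k['tvec']); return k['fx']*q[0]/q[2]+k['cx'],k['fy']*q[1]/q[2]+k['cy']
E
python3 - <<'E'
from h import *
np.set_printoptions(precision=4,suppress=True)
o=robot.get_obs(); print({k:np.round(v,4) for k,v in o.items()})
for c in ['top','side']:
    snap(c,c+'0')
    for n in ['feeder','guide_post','pocket','follower','fin_top','stop_clamp','jar_back_mid','eggcup']:
        for d in robot.tip_of(n,c)[:5]:
            w=c2w(c,d['point']); print(c,n,round(d['confidence'],2),w,np.round(w2p(c,w)))
print(robot.get_obs()['time'])
E
```

```text
{'time': np.float64(0.0), 'q': array([-1.3115,  0.5285,  1.4339,  0.    ,  1.1813, -0.1785]), 'joint_velocities': array([ 0.0004, -0.0011, -0.0003,  0.0001, -0.0008,  0.0012]), 'joint_torque': array([ -0.0001, -44.0042, -17.6597,   0.0634,   0.0583,  -0.0002]), 'position': array([ 0.2648, -0.5652,  0.1822]), 'tool_rot': array([ 0.8438, -0.5367, -0.0008, -0.0007]), 'ft_force': array([ 0.2031,  0.4375, -0.2326]), 'moment': array([ 0.0212, -0.0288, -0.0016]), 'grip_width': np.float64(0.0871)}
top feeder 0.74 [ 0.58    0.0093 -0.0009] [307. 221.]
top feeder 0.42 [ 0.3648 -0.4005  0.0036] [481. 314.]
top guide_post 0.89 [0.5429 0.008  0.0227] [307. 235.]
top pocket 0.74 [ 0.5253 -0.0183  0.0078] [318. 243.]
top follower 0.71 [ 0.5734 -0.0454  0.0054] [330. 223.]
top fin_top 0.7 [ 0.5597 -0.097   0.0984] [353. 224.]
top stop_clamp 0.83 [0.5959 0.1483 0.0282] [248. 212.]
top jar_back_mid 0.88 [0.3607 0.0426 0.0293] [290. 313.]
top jar_back_mid 0.68 [ 0.3748 -0.1471  0.0281] [373. 308.]
top jar_back_mid 0.59 [ 0.5236 -0.0139  0.0362] [316. 243.]
top jar_back_mid 0.57 [ 0.3861 -0.0486  0.0277
[... 164 characters left out ...]
7. 253.]
side guide_post 0.65 [0.5454 0.0061 0.0236] [331. 247.]
side pocket 0.88 [ 0.5203 -0.0157  0.0049] [321. 261.]
side follower 0.76 [ 0.5721 -0.0494  0.0065] [346. 270.]
side follower 0.49 [ 0.4331  0.4153 -0.0022] [276. 146.]
side fin_top 0.87 [ 0.5553 -0.0958  0.0959] [342. 261.]
side stop_clamp 0.72 [0.5962 0.1457 0.0245] [346. 202.]
side jar_back_mid 0.86 [ 0.5294 -0.0157  0.0328] [325. 252.]
side jar_back_mid 0.83 [ 0.3757 -0.1509  0.0287] [256. 309.]
side jar_back_mid 0.62 [ 0.3823 -0.052   0.0293] [259. 271.]
side jar_back_mid 0.59 [0.3616 0.0391 0.0253] [249. 241.]
side jar_back_mid 0.39 [0.5465 0.0065 0.0215] [332. 247.]
side eggcup 0.93 [0.5288 0.1335 0.008 ] [319. 212.]
0.9
```

View pics/top0.png

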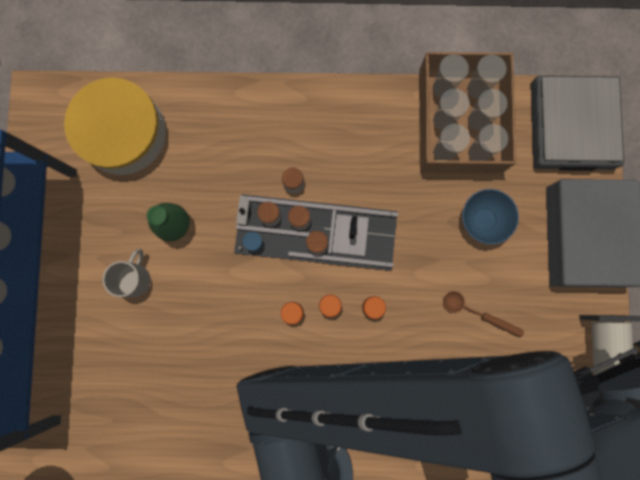

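View pics/side0.png

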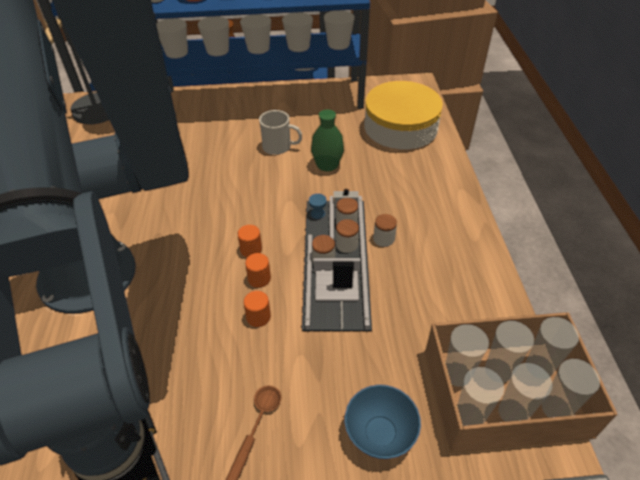

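```bash
python3 - <<'E'
import cv2
a=cv2.imread('pics/top0.png')[170:290,220:400]; b=cv2.imread('pics/side0.png')[170:320,240:420]
cv2.imwrite('pics/top0c.png',cv2.resize(a,None,fx=4.4,fy=4.4,interpolation=2)); cv2.imwrite('pics/side0c.png',cv2.resize(b,None,fx=4,fy=4,interpolation=2))
E
```

```text
(no output)
```

View pics/top0c.png

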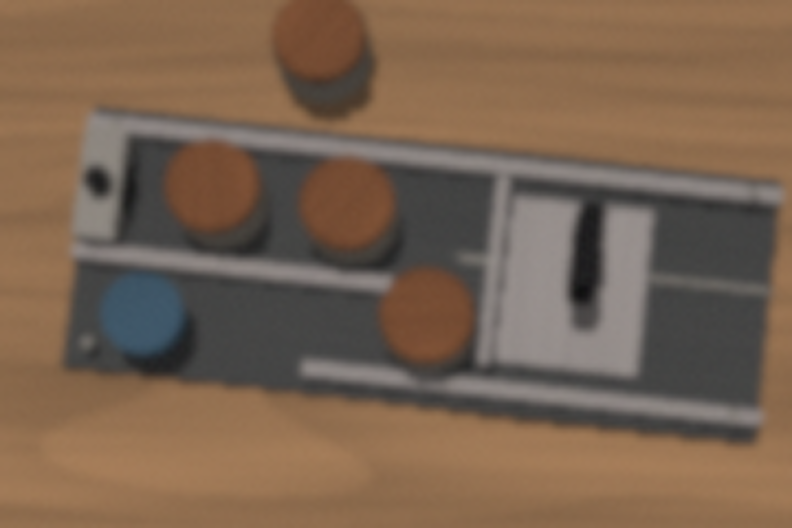

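View pics/side0c.png

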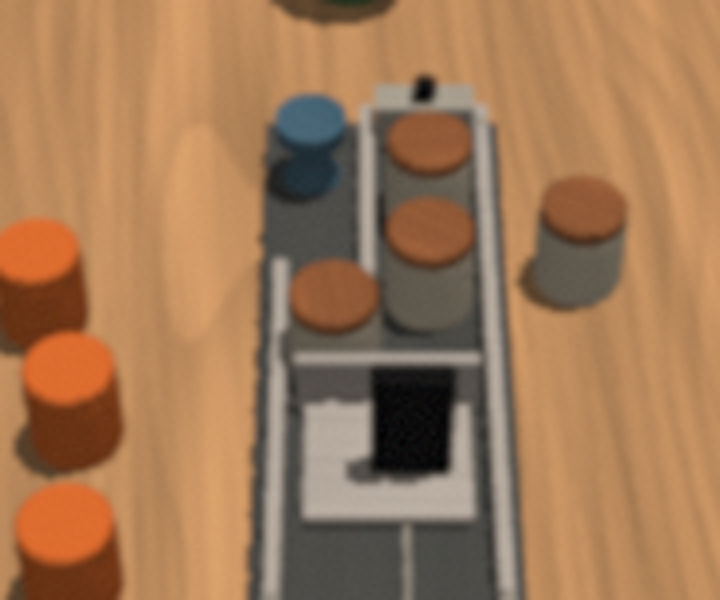

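The four brown-lidded jars are at top pixels (269,213) front, (299,217) middle, (317,243) and (292,178) spare. The caught jar is (317,243): it sits between the post and the outer wall, right in front of the follower, and both enlarged crops show this. The orange cylinders at (292,313), (330,306) and (374,308) are look-alikes.

Next I'll fit the feeder pose.

```bash
cat > fit.py <<'E'
from h import *
from scipy.optimize import least_squares
E
python3 - <<'E'
from h import *
from scipy.optimize import least_squares
np.set_printoptions(precision=4,suppress=True)
obs=[('o',.58,.0093),('o',.5806,.0054),('g',.5429,.008),('g',.5454,.0061),('p',.5253,-.0183),('p',.5203,-.0157),('f',.5734,-.0454),('f',.5721,-.0494),('n',.5597,-.097),('n',.5553,-.0958),('c',.5959,.1483),('c',.5962,.1457)]
def loc(k,xf,xc): return {'o':(0,0),'g':(0,.035),'p':(-.0235,.054),'f':(xf,0),'n':(xf-.05,0),'c':(xc,0)}[k]
def res(v):
    x,y,t,xf,xc=v; r=[]
    for k,a,b in obs:
        u,w=loc(k,xf,xc); r+=[x+np.cos(t)*u-np.sin(t)*w-a,y+np.sin(t)*u+np.cos(t)*w-b]
    return r
s=least_squares(res,[.58,.007,1.5,-.052,.14],loss='soft_l1',f_scale=.003); print(s.x,np.degrees(s.x[2])); print(np.reshape(s.fun,(-1,2))*1000)
x,y,t,xf,xc=s.x
W=lambda u,v,z:(x+np.cos(t)*u-np.sin(t)*v,y+np.sin(t)*u+np.cos(t)*v,z)
for c,(x0,y0,f) in {'top':(220,170,4.4),'side':(240,170,4)}.items():
    im=cv2.imread(f'pics/{c}0c.png')
    L=[((-.205,-.031,.024),(.14,-.031,.024)),((0,.031,.024),(.14,.031,.024)),((-.205,.0805,.024),(.04,.0805,.024)),((xf,-.025,.049),(xf,.075,.049)),((xf-.05,-.022,.095),(xf-.05,.022,.095))]
    for a,b in L:
        p=[tuple(int(round((q-o)*f)) for q,o in zip(w2p(c,W(*e)),(x0,y0))) for e in(a,b)]
        cv2.line(im,p[0],p[1],(0,255,0),1)
    cv2.imwrite(f'pics/{c}0o.png',im)
for c in['top','side']:
  for n in ['jar_middle_mid','jar_front_mid','jar_back_mid']:
    for d in robot.tip_of(n,c)[:5]:
        w=c2w(c,d['point']); dx,dy=w[0]-x,w[1]-y; print(c,n,round(d['confidence'],2),w, 'feeder',np.array([np.cos(t)*dx+np.sin(t)*dy,-np.sin(t)*dx+np.cos(t)*dy])*1000)
E
```

```text
[ 0.5783  0.0031  1.4434 -0.0507  0.145 ] 82.6980215053503
[[-1.7102 -6.2282]
 [-2.3102 -2.3282]
 [ 0.6736 -0.4798]
 [-1.8264  1.4202]
 [-3.5591  4.9257]
 [ 1.4409  2.3257]
 [-1.5516 -1.7977]
 [-0.2516  2.2023]
 [ 5.7934  0.2078]
 [10.1934 -0.9922]
 [ 0.8186 -1.4079]
 [ 0.5186  1.1921]]
top jar_middle_mid 0.62 [0.5841 0.0315 0.0377] feeder [28.8875 -2.1462]
top jar_middle_mid 0.27 [0.5782 0.0041 0.0043] feeder [1.0511 0.1791]
top jar_front_mid 0.63 [0.5866 0.0992 0.0364] feeder [96.4119  3.9688]
top jar_back_mid 0.88 [0.3607 0.0426 0.0293] feeder [ 11.5207 220.8278]
top jar_back_mid 0.68 [ 0.3748 -0.1471  0.0281] feeder [-174.7799  182.8065]
top jar_back_mid 0.59 [ 0.5236 -0.0139  0.0362] feeder [-23.7477  52.0528]
top jar_back_mid 0.57 [ 0.3861 -0.0486  0.0277] feeder [-75.6602 184.0327]
side jar_middle_mid 0.69 [ 0.5807  0.0059 -0.0014] feeder [ 3.1426 -2.0477]
side jar_middle_mid 0.66 [0.5835 0.0277 0.0382] feeder [25.0887 -1.993 ]
side jar_front_mid 0.57 [0.5908 0.0938 0.0348] feeder [91.6151 -0.8633]
side jar_back_mid 0.86 [ 0.5294 -0.0157  0.0328] feeder [-24.8688  46.1097]
side jar_back_mid 0.83 [ 0.3757 -0.1509  0.0287] feeder [-178.4666  181.3485]
side jar_back_mid 0.62 [ 0.3823 -0.052   0.0293] feeder [-79.4865 187.4015]
side jar_back_mid 0.59 [0.3616 0.0391 0.0253] feeder [  8.1658 219.4885]
side jar_back_mid 0.39 [0.5465 0.0065 0.0215] feeder [-0.6003 31.9786]
```

View pics/top0o.png

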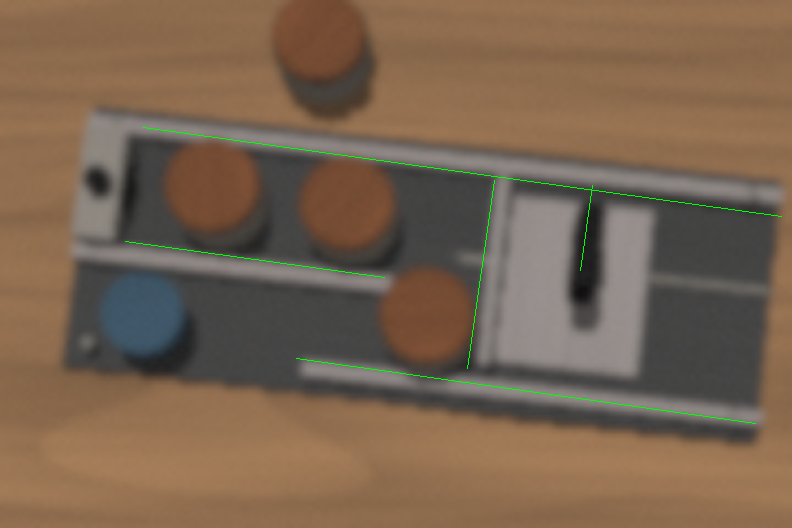

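View pics/side0o.png

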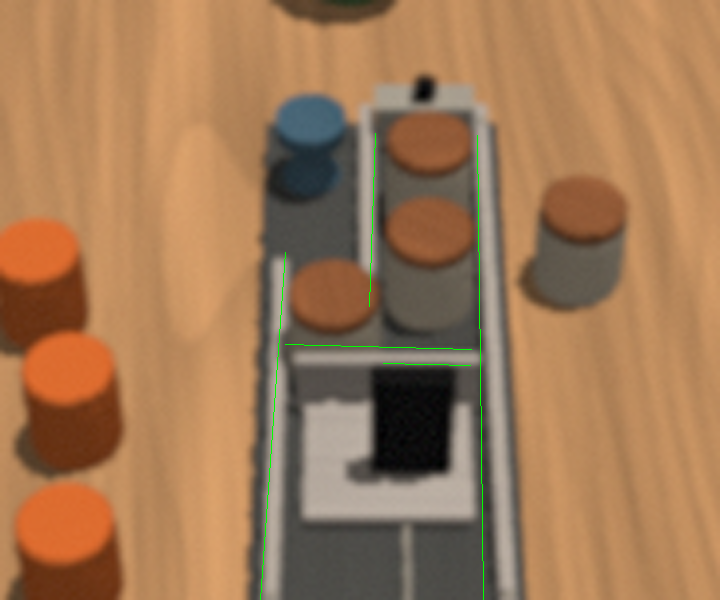

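```bash
cat > fit.py <<'E'
from h import *
from scipy.optimize import least_squares
np.set_printoptions(precision=4,suppress=True)
# crop px -> full
T=lambda p:(p[0]/4.4+220,p[1]/4.4+170); S=lambda p:(p[0]/4+240,p[1]/4+170)
lines=[('top',-.031,[T((150,136)),T((774,206))]),('top',.031,[T((90,244)),T((380,276))]),('top',.0805,[T((310,362)),T((755,408))]),
('side',-.031,[S((478,110)),S((506,590))]),('side',.031,[S((373,112)),S((377,220))]),('side',.0805,[S((288,265)),S((271,595))])]
obs=[('g',.5429,.008),('g',.5454,.0061),('p',.5253,-.0183),('p',.5203,-.0157),('f',.5734,-.0454),('f',.5721,-.0494),('c',.5959,.1483),('c',.5962,.1457),('o',.5806,.0054),('o',.58,.0093)]
def loc(k,xf,xc): return {'o':(0,0),'g':(0,.035),'p':(-.0235,.054),'f':(xf,0),'c':(xc,0)}[k]
def W(v,u,w,z): return (v[0]+np.cos(v[2])*u-np.sin(v[2])*w,v[1]+np.sin(v[2])*u+np.cos(v[2])*w,z)
def res(v):
    r=[]
    for k,a,b in obs:
        q=W(v,*loc(k,v[3],v[4]),0); r+=[(q[0]-a)/.003,(q[1]-b)/.003]
    for c,yy,pp in lines:
        a=np.array(w2p(c,W(v,-.1,yy,.024)));b=np.array(w2p(c,W(v,.1,yy,.024)));n=(b-a)/np.linalg.norm(b-a)
        for p in pp: d=np.array(p)-a; r.append((n[0]*d[1]-n[1]*d[0])/.5)
    return r
s=least_squares(res,[.58,.007,1.5,-.052,.14],loss='soft_l1'); v=s.x
print(v,np.degrees(v[2])); f=np.array(res(v)); print(f[:20].reshape(-1,2)*3,f[20:]*.5)
np.save('v.npy',v)
xf=v[3]
for c,(x0,y0,k) in {'top':(220,170,4.4),'side':(240,170,4)}.items():
    im=cv2.imread(f'pics/{c}0c.png')
    L=[((-.205,-.031,.024),(.14,-.031,.024)),((0,.031,.024),(.14,.031,.024)),((-.205,.0805,.024),(.04,.0805,.024)),((xf,-.025,.049),(xf,.075,.049)),((xf-.05,-.022,.095),(xf-.05,.022,.095))]
    for a,b in L:
        p=[tuple(int(round((q-o)*k)) for q,o in zip(w2p(c,W(v,*e)),(x0,y0))) for e in(a,b)]
        cv2.line(im,p[0],p[1],(0,255,0),1)
    for jx,jy in [(-.0235,.054)]:
        pts=np.array([[(q-o)*k for q,o in zip(w2p(c,W(v,jx+.026*np.cos(t),jy+.026*np.sin(t),.068)),(x0,y0))] for t in np.linspace(0,6.28,30)]).astype(int)
        cv2.polylines(im,[pts],True,(255,255,0),1)
    cv2.imwrite(f'pics/{c}0p.png',im)
for n,a in dict(mid=(.5841,.0315),mid2=(.5835,.0277),front=(.5866,.0992),front2=(.5908,.0938),back=(.5236,-.0139),back2=(.5294,-.0157),fin=(.5597,-.097),fin2=(.5553,-.0958)).items():
    d=np.array(a)-v[:2];t=v[2]; print(n,np.array([np.cos(t)*d[0]+np.sin(t)*d[1],-np.sin(t)*d[0]+np.cos(t)*d[1]])*1000)
E
python3 fit.py
```

```text
[ 0.5799  0.0036  1.4669 -0.0515  0.1443] 84.04703713590195
[[ 2.1436 -0.783 ]
 [-0.3564  1.117 ]
 [-1.5912  4.1142]
 [ 3.4088  1.5142]
 [ 1.1107 -2.264 ]
 [ 2.4107  1.736 ]
 [-1.075  -1.1473]
 [-1.375   1.4527]
 [-0.7452 -1.8129]
 [-0.1452 -5.7129]] [-1.0476 -0.6026 -0.9322 -0.5396 -0.7437  0.6405  1.2905  2.8042  0.3496
  1.3538  0.7217 -0.495 ]
mid [28.2027 -1.3274]
mid2 [24.3609 -1.1247]
front [95.7969  3.2074]
front2 [90.8616 -1.53  ]
back [-23.2271  54.1378]
back2 [-24.4158  48.1824]
fin [-102.1349    9.6141]
fin2 [-101.3977   14.1148]
```

View pics/top0p.png

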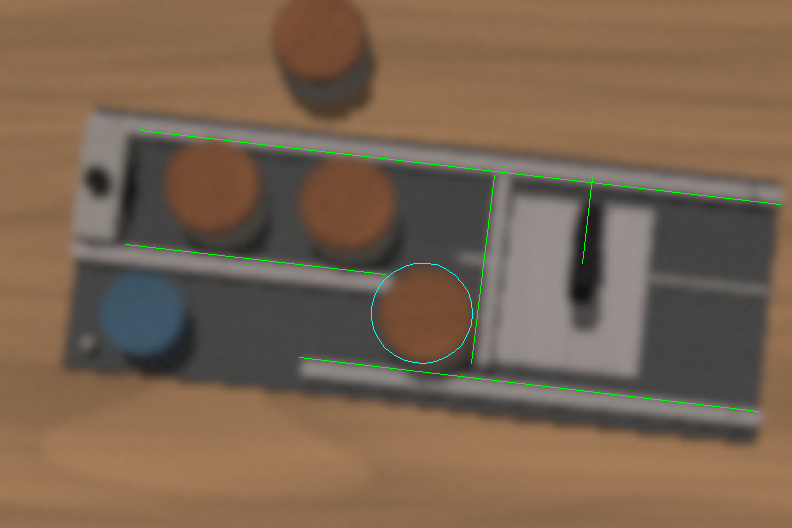

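View pics/side0p.png

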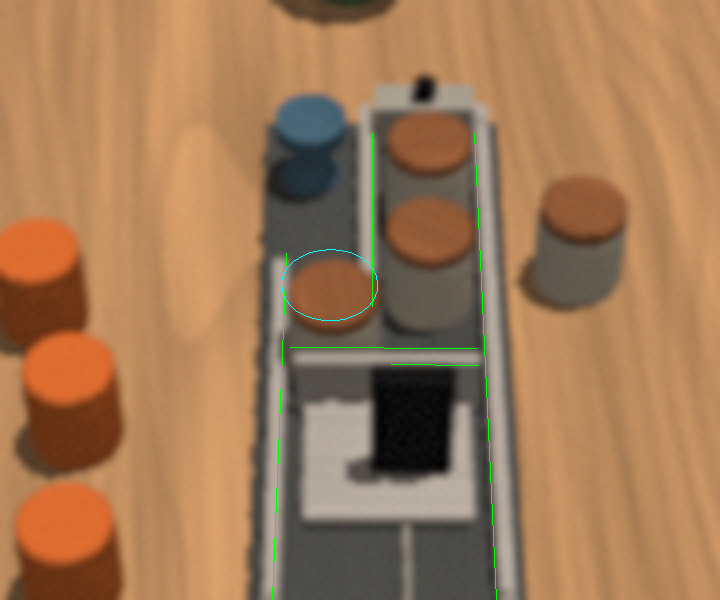

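```bash
cat > plan.py <<'E'
from h import *
import sys
np.set_printoptions(precision=2,suppress=True)
v=np.load('v.npy')
def W(u,w,z): return np.array([v[0]+np.cos(v[2])*u-np.sin(v[2])*w,v[1]+np.sin(v[2])*u+np.cos(v[2])*w,z])
def F(P): d=np.array(P)[:2]-v[:2];t=v[2]; return np.array([np.cos(t)*d[0]+np.sin(t)*d[1],-np.sin(t)*d[0]+np.cos(t)*d[1],P[2]])
def show():
    o=robot.get_obs(); M=R.from_quat(o['tool_rot']).as_matrix(); t=v[2]
    f=o['ft_force']; print('t',round(float(o['time']),2),'feeder mm',F(o['position'])*1000,'Ffeed',np.array([np.cos(t)*f[0]+np.sin(t)*f[1],-np.sin(t)*f[0]+np.cos(t)*f[1],f[2]]),'yaw',np.degrees(np.arctan2(M[1,0],M[0,0])),'w',round(float(o['grip_width']),4))
    return o
def plan(u,w,z,N):
    o=show(); M=R.from_quat(o['tool_rot']).as_matrix(); T=W(u,w,z)
    ty=np.degrees(v[2])-90; cy=np.degrees(np.arctan2(M[1,0],M[0,0])); print('world d',T-o['position'],'turn tool z total',-(ty-cy))
    # rotate each row by same angle, constant world step
    for i in range(N):
        Mi=M@R.from_rotvec([0,0,np.radians(-(ty-cy)/N*i)]).as_matrix(); print(Mi.T@(T-o['position'])*100/N,end=' ')
    print()
if __name__=='__main__': plan(*map(float,sys.argv[1:4]),int(sys.argv[4]))
E
python3 plan.py .022 .054 .18 20; python3 -c "
from plan import *
o=robot.get_obs();print(R.from_quat(o['tool_rot']).as_matrix())"
```

```text
t 1.2 feeder mm [-599.2   254.1   183.14] Ffeed [-0.3  -0.08 -0.02] yaw -64.91694228408356 w 0.0869
world d [ 0.26  0.6  -0.  ] turn tool z total -58.963979419985506
[-2.15 -2.46  0.02] [-2.02 -2.57  0.02] [-1.88 -2.67  0.02] [-1.74 -2.76  0.02] [-1.6  -2.85  0.02] [-1.45 -2.92  0.02] [-1.3  -2.99  0.02] [-1.14 -3.06  0.02] [-0.98 -3.11  0.02] [-0.82 -3.16  0.02] [-0.66 -3.2   0.02] [-0.49 -3.23  0.02] [-0.33 -3.25  0.02] [-0.16 -3.26  0.02] [ 0.01 -3.26  0.02] [ 0.18 -3.26  0.02] [ 0.34 -3.24  0.02] [ 0.51 -3.22  0.02] [ 0.68 -3.19  0.02] [ 0.84 -3.15  0.02] 
[[ 0.42 -0.91  0.  ]
 [-0.91 -0.42  0.  ]
 [ 0.   -0.   -1.  ]]
```

```bash
python3 -m creep '{"dp":[[-2.15,-2.46,0],[-2.02,-2.57,0],[-1.88,-2.67,0],[-1.74,-2.76,0],[-1.6,-2.85,0],[-1.45,-2.92,0],[-1.3,-2.99,0],[-1.14,-3.06,0],[-0.98,-3.11,0],[-0.82,-3.16,0],[-0.66,-3.2,0],[-0.49,-3.23,0],[-0.33,-3.25,0],[-0.16,-3.26,0],[0,-3.26,0],[0.18,-3.26,0],[0.34,-3.24,0],[0.51,-3.22,0],[0.68,-3.19,0],[0.84,-3.15,0]],"turn":[[0,0,-2.95],[0,0,-2.95],[0,0,-2.95],[0,0,-2.95],[0,0,-2.95],[0,0,-2.95],[0,0,-2.95],[0,0,-2.95],[0,0,-2.95],[0,0,-2.95],[0,0,-2.95],[0,0,-2.95],[0,0,-2.95],[0,0,-2.95],[0,0,-2.95],[0,0,-2.95],[0,0,-2.95],[0,0,-2.95],[0,0,-2.95],[0,0,-2.95]]}' 1 10
python3 -m creep '{"dp":[[0,0,0],[0,0,0]],"turn":[[0,0,0],[0,0,0]]}'
python3 - <<'E'
from plan import *
show()
k=robot.calibration('wrist'); print(k)
im=snap('wrist','w1')
M=R.from_rotvec(np.ravel(k['rvec'])).as_matrix()
for n in ['jar_back_mid','guide_post','fin_top','stop_clamp','jar_middle_mid','pocket']:
    for d in robot.tip_of(n,'wrist')[:4]:
        print(n,round(d['confidence'],2),F(M.T@(np.array(d['point'])-np.ravel(k['tvec'])))*1000)
E
```

```text
time: 3.2
position: [0.5288, 0.0326, 0.1833]
tool_rot: [0.999, -0.05, 0.0, 0.0]
ft_force: [0.4, 0.2, 0.4]
grip_width: 0.0006
time: 3.4
position: [0.5281, 0.0317, 0.1831]
tool_rot: [0.999, -0.051, -0.0, 0.0]
ft_force: [-0.9, -0.6, -0.0]
grip_width: 0.0001
t 3.4 feeder mm [ 22.57  54.37 183.09] Ffeed [-0.72  0.79 -0.05] yaw -5.832969800089659 w 0.0001
{'fx': 371.64829954431775, 'fy': 371.64829954431775, 'cx': 316.5682663488209, 'cy': 235.10933987779327, 'rvec': array([-2.83,  0.14,  0.02]), 'tvec': array([-0.52,  0.04,  0.42])}
jar_back_mid 0.94 [ 14.79 224.51  28.7 ]
jar_back_mid 0.66 [-23.63  52.89  39.47]
jar_back_mid 0.57 [-72.04 195.02  29.54]
guide_post 0.93 [ 0.25 40.16 22.05]
stop_clamp 0.7 [146.68  -2.15  27.8 ]
jar_middle_mid 0.82 [19.64  2.03 39.78]
```

View pics/w1.png

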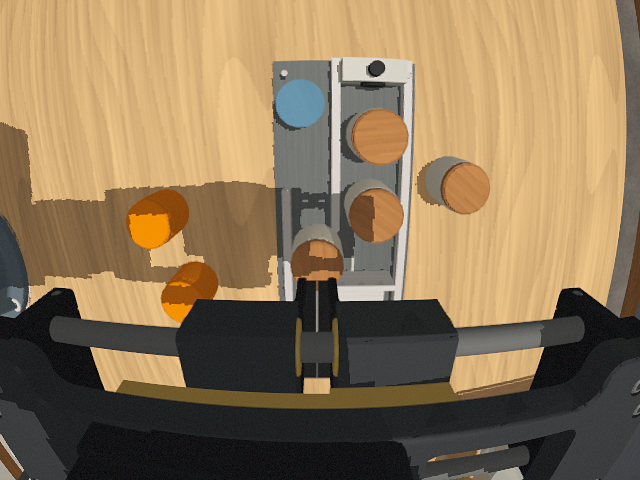

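The wrist picture shows the tool over the pocket: jar lid at (318,258), guide post near (337,212), middle jar at (376,213) and front jar at (380,136). I'll check the fit by overlaying it on this view.

```bash
cat > ov.py <<'E'
from plan import *
def wp(k,P):
    M=R.from_rotvec(np.ravel(k['rvec'])).as_matrix(); q=M@np.array(P)+np.ravel(k['tvec'])
    th=np.arctan2(np.hypot(q[0],q[1]),q[2]); r=k['fx']*th; ph=np.arctan2(q[1],q[0]); return np.array([k['cx']+r*np.cos(ph),k['cy']+r*np.sin(ph)])
def overlay(src,dst,k,xf,jars,x0=240,y0=40,w=200,h=270,s=2.2):
    im=cv2.imread(f'pics/{src}.png')[y0:y0+h,x0:x0+w]; im=cv2.resize(im,None,fx=s,fy=s,interpolation=2)
    def pl(pts,c): cv2.polylines(im,[np.array([(wp(k,W(*p))-[x0,y0])*s for p in pts]).astype(int)],False,c,1)
    L=np.linspace
    pl([(u,-.031,.024) for u in L(-.1,.144,20)],(0,255,0)); pl([(u,.031,.024) for u in L(0,.144,20)],(0,255,0)); pl([(u,.0805,.024) for u in L(-.1,.04,20)],(0,255,0))
    pl([(xf,u,.049) for u in L(-.025,.075,10)],(0,0,255))
    for a,b in jars: pl([(a+.026*np.cos(t),b+.026*np.sin(t),.068) for t in L(0,6.3,30)],(255,255,0))
    cv2.imwrite(f'pics/{dst}.png',im)
E
python3 - <<'E'
from ov import *
overlay('w1','w1o',robot.calibration('wrist'),-.0515,[(-.0235,.054),(.0245,0),(.092,0)])
E
```

```text
(no output)
```

View pics/w1o.png

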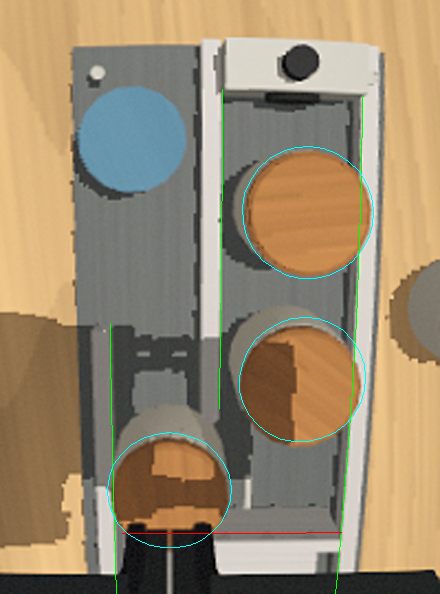

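```bash
python3 -m creep '{"dp":[[0,0,1],[0,0,2],[0,0,2.5],[0,0,2.5],[0,0,2.5],[0,0,2.5],[0,0,1.5],[0,0,0.8],[0,0,0.2],[0,0,0]],"turn":[[0,0,0],[0,0,0],[0,0,0],[0,0,0],[0,0,0],[0,0,0],[0,0,0],[0,0,0],[0,0,0],[0,0,0]]}'; python3 -c "
from plan import *
show()"
```

```text
time: 4.75
position: [0.5283, 0.0312, 0.0281]
tool_rot: [0.999, -0.052, 0.0, 0.0]
ft_force: [0.0, -0.8, -0.1]
grip_width: 0.0004
t 4.75 feeder mm [22.09 54.09 28.12] Ffeed [-0.79 -0.09 -0.09] yaw -5.925909582683746 w 0.0004
```

```bash
python3 -m creep '{"dp":[[0,0.2,0],[0,0.2,0],[0,0.2,0],[0,0.2,0],[0,0.1,0],[0,0.1,0],[0,0.1,0],[0,0,0]],"turn":[[0,0,0],[0,0,0],[0,0,0],[0,0,0],[0,0,0],[0,0,0],[0,0,0],[0,0,0]]}'; python3 -c "
from plan import *
show()"
```

```text
time: 5.55
position: [0.5271, 0.0202, 0.0281]
tool_rot: [0.999, -0.052, -0.0, -0.0]
ft_force: [-0.5, -0.3, 0.3]
grip_width: 0.0004
t 5.55 feeder mm [11.07 54.22 28.12] Ffeed [-0.33  0.47  0.31] yaw -5.92426048164991 w 0.0004
```

```bash
python3 -m creep '{"dp":[[0,0.1,0],[0,0.1,0],[0,0.1,0],[0,0.1,0],[0,0.1,0],[0,0,0]],"turn":[[0,0,0],[0,0,0],[0,0,0],[0,0,0],[0,0,0],[0,0,0]]}'; python3 -c "
from plan import *
show()
snap('side','s2')"; python3 -m creep '{"dp":[[0,0.1,0],[0,0.1,0],[0,0.1,0],[0,0.1,0],[0,0,0]],"turn":[[0,0,0],[0,0,0],[0,0,0],[0,0,0],[0,0,0]]}';python3 -c "
from plan import *
show()
snap('side','s3')"
```

```text
time: 6.15
position: [0.5267, 0.0162, 0.0284]
tool_rot: [0.999, -0.052, 0.0, -0.001]
ft_force: [0.6, 4.6, 2.5]
grip_width: 0.0004
t 6.15 feeder mm [ 7.07 54.15 28.44] Ffeed [ 4.66 -0.16  2.48] yaw -5.969139659194457 w 0.0004
time: 6.7
position: [0.5264, 0.0125, 0.0286]
tool_rot: [0.999, -0.052, 0.0, -0.001]
ft_force: [0.2, 5.5, 3.4]
grip_width: 0.0003
t 6.7 feeder mm [ 3.3  54.05 28.56] Ffeed [5.52 0.42 3.37] yaw -5.968713868217037 w 0.0003
```

```bash
python3 - <<'E'
import cv2
for n in ['s2','s3']:
    b=cv2.imread(f'pics/{n}.png')[190:300,270:400]; cv2.imwrite(f'pics/{n}c.png',cv2.resize(b,None,fx=5,fy=5,interpolation=2))
E
```

```text
(no output)
```

View pics/s3c.png

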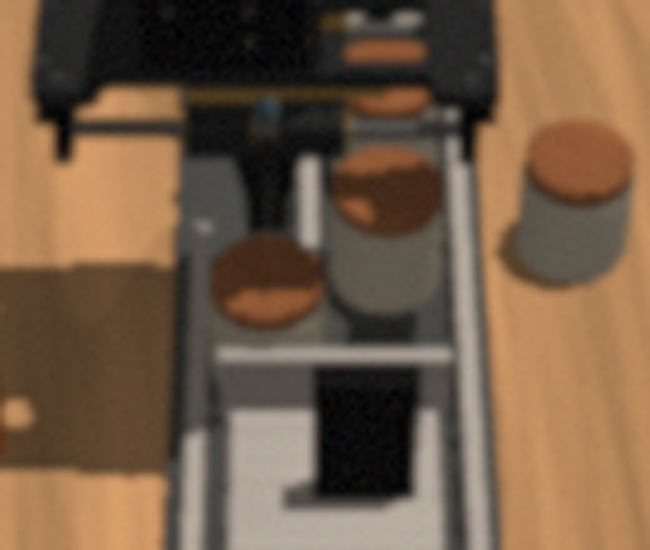

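```bash
python3 -m creep '{"dp":[[0,0.1,0],[0,0.1,0],[0,0.1,0],[0,0.1,0],[0,0.1,0],[0,0.1,0],[0,0.1,0],[0,0.1,0],[0,0.1,0],[0,0.1,0]],"turn":[[0,0,0],[0,0,0],[0,0,0],[0,0,0],[0,0,0],[0,0,0],[0,0,0],[0,0,0],[0,0,0],[0,0,0]]}'; python3 -c "
from plan import *
show()";python3 -m creep '{"dp":[[0,0.1,0],[0,0.1,0],[0,0.1,0],[0,0.1,0],[0,0.1,0],[0,0.1,0],[0,0.1,0],[0,0.1,0],[0,0.1,0],[0,0,0]],"turn":[[0,0,0],[0,0,0],[0,0,0],[0,0,0],[0,0,0],[0,0,0],[0,0,0],[0,0,0],[0,0,0],[0,0,0]]}'; python3 -c "
from plan import *
show()
for c in ['side','top']:
  snap(c,c+'4')
  for n in ['jar_back_mid','jar_middle_mid','fin_top','follower']:
    for d in robot.tip_of(n,c)[:5]:
        f=F(c2w(c,d['point']))*1000
        if f[1]<150: print(c,n,round(d['confidence'],2),f)
"; python3 - <<'E'
import cv2
b=cv2.imread(f'pics/side4.png')[190:300,270:400]; cv2.imwrite(f'pics/s4c.png',cv2.resize(b,None,fx=5,fy=5,interpolation=2))
E
```

```text
time: 7.75
position: [0.5255, 0.0026, 0.0286]
tool_rot: [0.999, -0.052, 0.0, -0.001]
ft_force: [1.7, 7.2, 2.4]
grip_width: 0.0004
t 7.75 feeder mm [-6.57 54.   28.56] Ffeed [ 7.31 -0.99  2.4 ] yaw -5.965827467347045 w 0.0004
time: 8.75
position: [0.5244, -0.0064, 0.0286]
tool_rot: [0.999, -0.052, 0.0, -0.001]
ft_force: [0.7, 6.1, 2.7]
grip_width: 0.0006
t 8.75 feeder mm [-15.67  54.07  28.58] Ffeed [ 6.13 -0.11  2.75] yaw -5.967483682851787 w 0.0006
side jar_back_mid 0.84 [-51.57  49.57  35.96]
side jar_middle_mid 0.62 [22.31  1.1  37.17]
side fin_top 0.68 [23.63 -1.28 36.19]
side fin_top 0.59 [-121.52   12.4    97.01]
side follower 0.82 [-73.97   0.79   6.51]
top fin_top 0.9 [-125.76    8.67   96.41]
top follower 0.87 [-71.42   2.31   7.3 ]
```

View pics/s4c.png

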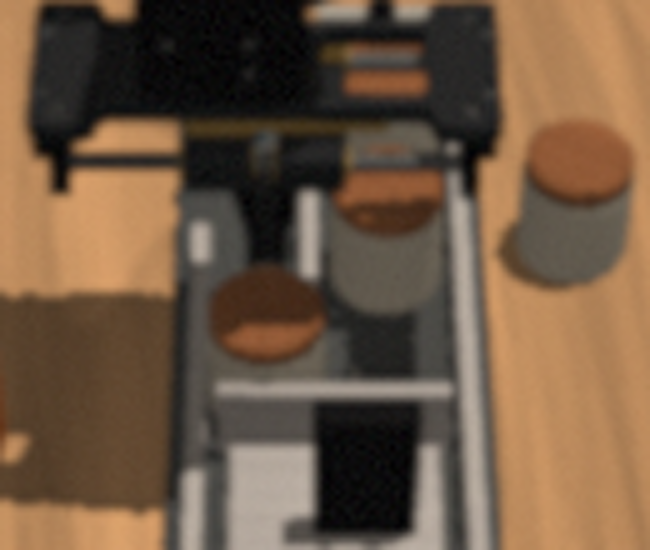

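```bash
python3 -m creep '{"dp":[[0,-0.4,0],[0,-0.6,-0.5],[0,0,-2],[0,0,-2.5],[0,0,-2.5],[0,0,-1.2],[-1,0.8,0],[-2,1.6,0],[-1.6,1.3,0],[-0.5,0.4,0],[0,0,0],[0,0,1],[0,0,2.5],[0,0,2.5],[0,0,1.6],[0,0,0.8],[0,0,0.3],[0,0,0]],"turn":[[0,0,0],[0,0,0],[0,0,0],[0,0,0],[0,0,0],[0,0,0],[0,0,0],[0,0,0],[0,0,0],[0,0,0],[0,0,0],[0,0,0],[0,0,0],[0,0,0],[0,0,0],[0,0,0],[0,0,0],[0,0,0]]}'; python3 -c "
from plan import *
show()
snap('side','side5');snap('top','top5')
for c in ['side','top']:
  for n in ['jar_back_mid','jar_middle_mid']:
    for d in robot.tip_of(n,c)[:5]:
        f=F(c2w(c,d['point']))*1000
        if f[1]<150: print(c,n,round(d['confidence'],2),f)
"; python3 - <<'E'
import cv2
b=cv2.imread(f'pics/side5.png')[190:300,270:400]; cv2.imwrite(f'pics/s5c.png',cv2.resize(b,None,fx=5,fy=5,interpolation=2))
E
```

```text
time: 11.05
position: [0.4706, -0.0329, 0.0278]
tool_rot: [0.999, -0.051, -0.0, -0.0]
ft_force: [0.0, -0.1, 0.8]
grip_width: 0.0002
t 11.05 feeder mm [-47.67 104.89  27.79] Ffeed [-0.08 -0.04  0.76] yaw -5.894738109267848 w 0.0002
side jar_back_mid 0.64 [-51.68  49.97  36.81]
side jar_middle_mid 0.7 [24.24 -0.67 35.66]
top jar_back_mid 0.68 [-412.11  -48.76   -2.27]
top jar_middle_mid 0.82 [27.29  1.84 36.16]
```

View pics/s5c.png

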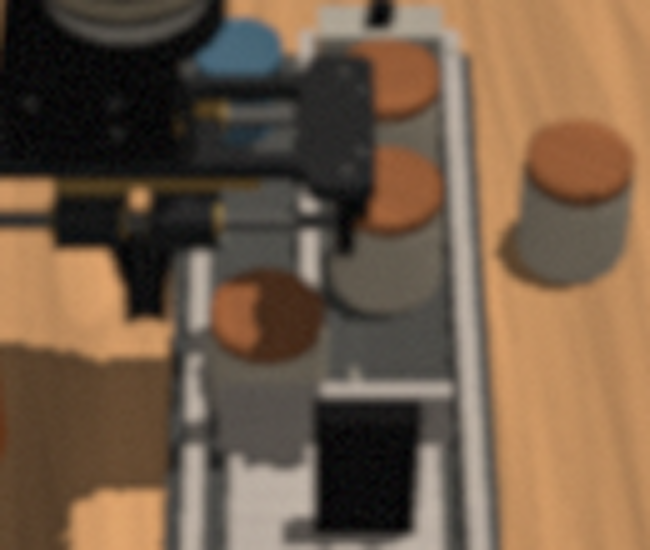

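```bash
python3 - <<'E'
from plan import *
for n,P in dict(tcp=robot.get_obs()['position'],lid=W(-.049,.054,.068),lid2=W(-.03,.054,.068),plate=W(-.0735,.0,.049),base=W(-.049,.054,.008),mid=W(.0245,0,.068)).items(): print(n,(np.array(w2p('side',P))-[270,190])*5)
E
python3 - <<'E'
import cv2
b=cv2.imread(f'pics/top5.png')[170:290,220:400]; cv2.imwrite(f'pics/t5c.png',cv2.resize(b,None,fx=4.4,fy=4.4,interpolation=2))
E
```

```text
tcp [146.07 356.53]
lid [261.43 300.37]
lid2 [262.02 267.03]
plate [387.99 374.12]
base [262.11 389.27]
mid [385.23 176.12]
```

View pics/t5c.png

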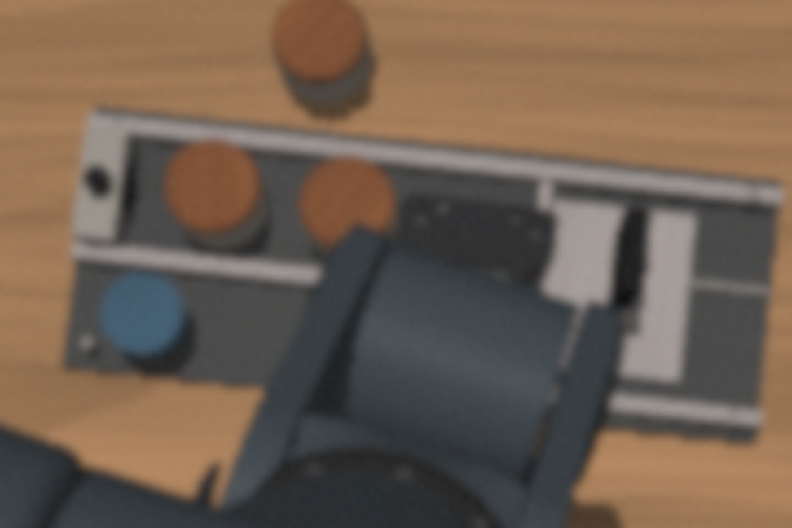

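```bash
python3 - <<'E'
import cv2
b=cv2.imread(f'pics/side5.png')[225:285,280:350]; cv2.imwrite(f'pics/s5d.png',cv2.resize(b,None,fx=10,fy=10,interpolation=0))
from plan import *
for z in (.0,.03,.05,.07):print((np.array(w2p('side',W(-.0477,.1049,z)))-[280,225])*10)
E
```

```text
[195.76 445.06]
[190.79 358.7 ]
[187.37 299.29]
[183.86 238.35]
```

View pics/s5d.png

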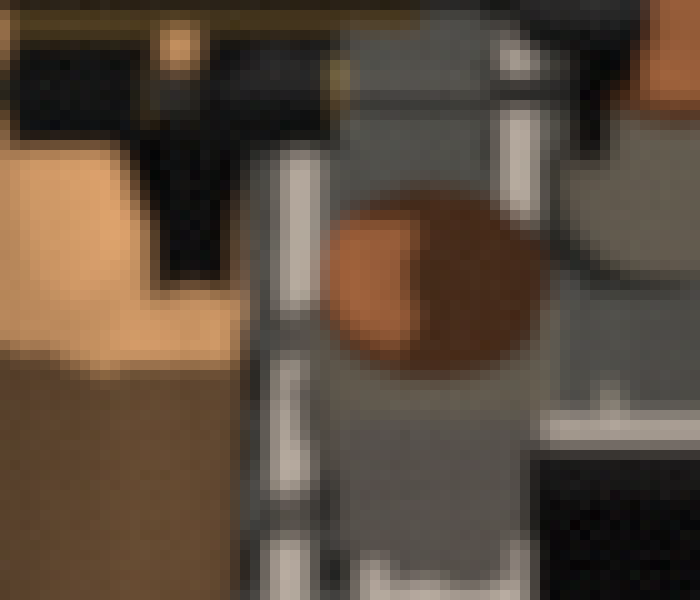

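```bash
python3 - <<'E'
from ov import *
k=robot.calibration('wrist'); o=show(); p=o['position']
for dz in (0,.02,.04): print(dz, wp(k,p+[0,0,dz]))
im=snap('wrist','w6'); cv2.imwrite('pics/w6c.png',cv2.resize(im[150:450,200:500,::-1],None,fx=2,fy=2))
M=R.from_rotvec(np.ravel(k['rvec'])).as_matrix(); print('cam pos',-M.T@np.ravel(k['tvec']))
k=robot.calibration('side');M=R.from_rotvec(np.ravel(k['rvec'])).as_matrix(); print('side cam pos',-M.T@np.ravel(k['tvec']))
E
```

```text
t 11.35 feeder mm [-47.93 104.64  28.79] Ffeed [-0.58 -0.86  1.1 ] yaw -5.913228036734432 w 0.0002
0 [316.85 266.45]
0.02 [316.96 280.64]
0.04 [317.09 297.66]
cam pos [0.48 0.05 0.23]
side cam pos [ 0.46 -0.79  0.94]
```

View pics/w6c.png

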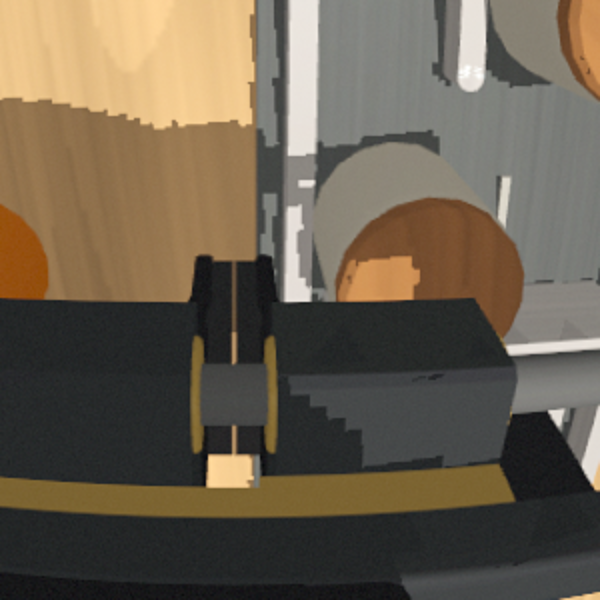

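Both the side and wrist views put the visible fingertips about 20–30 mm above the reported TCP, and push height matters here. I'll test this by touching the bare table outside the tray.

```bash
python3 -m creep '{"dp":[[-0.5,0,0],[-0.5,0,0],[0,0,0.8],[0,0,0.8],[0,0,0.5],[0,0,0.1],[0,0,0]],"turn":[[0,0,0],[0,0,0],[0,0,0],[0,0,0],[0,0,0],[0,0,0],[0,0,0]]}';python3 -m creep '{"dp":[[0,0,0.1],[0,0,0.1],[0,0,0.1],[0,0,0]],"turn":[[0,0,0],[0,0,0],[0,0,0],[0,0,0]]}'; python3 -m creep '{"dp":[[0,0,0.1],[0,0,0.1],[0,0,0.1],[0,0,0]],"turn":[[0,0,0],[0,0,0],[0,0,0],[0,0,0]]}'; python3 -c "
from plan import *
show()
im=snap('side','side7');cv2.imwrite('pics/s7c.png',cv2.resize(im[215:295,270:370,::-1],None,fx=7,fy=7,interpolation=2))
print((np.array(w2p('side',robot.get_obs()['position']))-[270,215])*7)"
```

```text
time: 12.1
position: [0.4601, -0.032, 0.0056]
tool_rot: [0.999, -0.052, -0.0, -0.0]
ft_force: [-0.2, 0.2, 0.3]
grip_width: 0.0
time: 12.5
position: [0.4604, -0.0321, 0.0032]
tool_rot: [0.999, -0.052, 0.0, 0.0]
ft_force: [0.9, 0.7, 0.2]
grip_width: 0.0005
time: 12.9
position: [0.4602, -0.032, 0.0]
tool_rot: [0.999, -0.052, -0.0, -0.0]
ft_force: [-0.1, -1.0, -0.3]
grip_width: 0.0004
t 12.9 feeder mm [-47.82 115.27   0.04] Ffeed [-1.02  0.01 -0.28] yaw -5.917190338061844 w 0.0004
[174.45 381.46]
```

View pics/s7c.png

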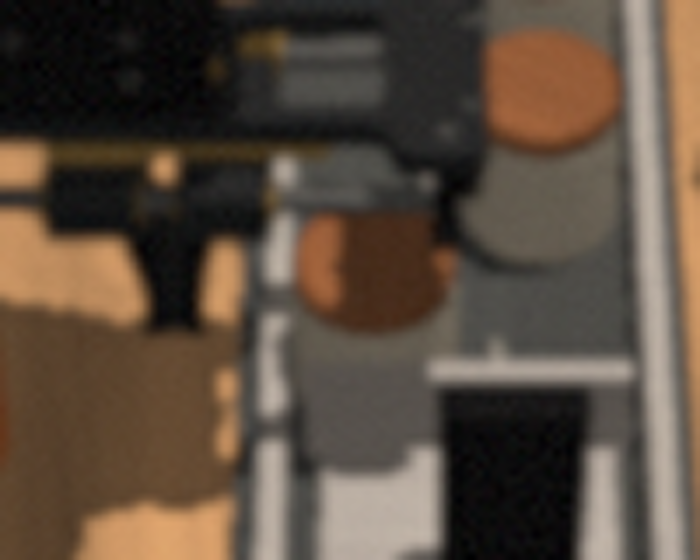

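```bash
python3 - <<'E'
from ov import *
k=robot.calibration('wrist'); o=show(); p=F(o['position'])
im=snap('wrist','w7'); cv2.imwrite('pics/w7c.png',cv2.resize(im[180:330,240:440,::-1],None,fx=4,fy=4,interpolation=2))
for h in (0,.003,.006,.0095):
  for dz in (.015,.02,.025,.03,.035,.04):
    q=W(p[0]+h,p[1],p[2]+dz); r=W(p[0]-h,p[1],p[2]+dz)
    print(h,dz,'wrist row',round(wp(k,q)[1],1),'side row',round(w2p('side',r)[1],1))
print('side tip seen', 215+328/7)
E
```

```text
t 12.95 feeder mm [-47.81 115.26   0.06] Ffeed [-0.31  0.23  0.19] yaw -5.917327632390609 w 0.0006
0 0.015 wrist row 276.8 side row 265.2
0 0.02 wrist row 280.6 side row 263.8
0 0.025 wrist row 284.5 side row 262.3
0 0.03 wrist row 288.7 side row 260.9
0 0.035 wrist row 293.0 side row 259.4
0 0.04 wrist row 297.6 side row 257.9
0.003 0.015 wrist row 271.8 side row 266.3
0.003 0.02 wrist row 275.5 side row 264.8
0.003 0.025 wrist row 279.3 side row 263.4
0.003 0.03 wrist row 283.4 side row 261.9
0.003 0.035 wrist row 287.6 side row 260.4
0.003 0.04 wrist row 292.1 side row 259.0
0.006 0.015 wrist row 266.7 side row 267.3
0.006 0.02 wrist row 270.3 side row 265.9
0.006 0.025 wrist row 274.1 side row 264.4
0.006 0.03 wrist row 278.0 side row 263.0
0.006 0.035 wrist row 282.2 side row 261.5
0.006 0.04 wrist row 286.5 side row 260.0
0.0095 0.015 wrist row 260.7 side row 268.6
0.0095 0.02 wrist row 264.2 side row 267.1
0.0095 0.025 wrist row 267.8 side row 265.7
0.0095 0.03 wrist row 271.7 side row 264.2
0.0095 0.035 wrist row 275.7 side row 262.8
0.0095 0.04 wrist row 279.9 side row 261.3
side tip seen 261.85714285714283
```

View pics/w7c.png

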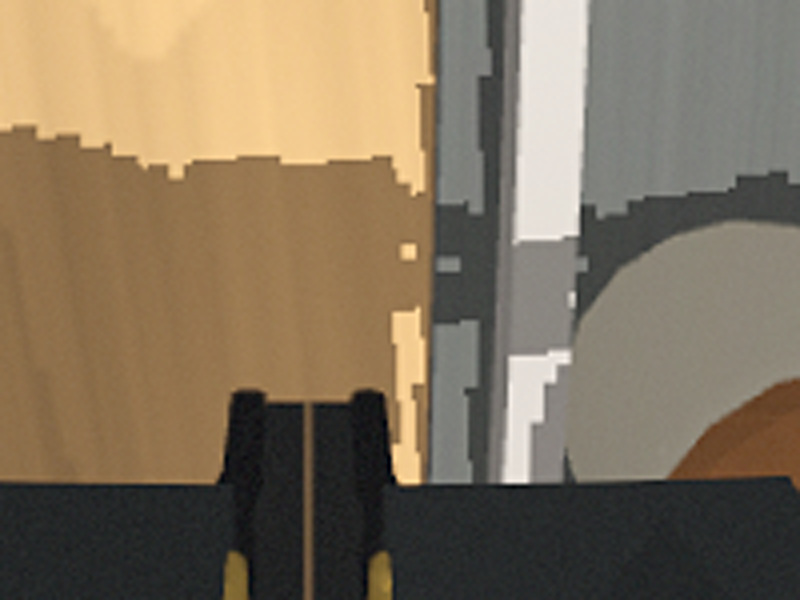

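The fingers don't touch at a reported z = 0. Both cameras agree that the real tips are about 30–35 mm above the reported TCP, so I'll push sideways at the present height, with the tips about 25 mm above the tray floor.

```bash
python3 -m creep '{"dp":[[0.4,0,0],[0.5,0,0],[0.5,0,0],[0.4,0,0],[0.2,0,0],[0.2,0,0],[0.2,0,0],[0.2,0,0],[0.2,0,0],[0.2,0,0],[0.2,0,0],[0,0,0]],"turn":[[0,0,0],[0,0,0],[0,0,0],[0,0,0],[0,0,0],[0,0,0],[0,0,0],[0,0,0],[0,0,0],[0,0,0],[0,0,0],[0,0,0]]}'; python3 -c "
from ov import *
show()
im=snap('side','side8');cv2.imwrite('pics/s8c.png',cv2.resize(im[215:295,270:370,::-1],None,fx=7,fy=7,interpolation=2))
"
```

```text
time: 14.2
position: [0.4925, -0.0354, 0.0002]
tool_rot: [0.999, -0.052, 0.0, -0.0]
ft_force: [-0.7, -0.3, 0.1]
grip_width: 0.0003
t 14.2 feeder mm [-47.84  82.86   0.16] Ffeed [-0.36  0.65  0.08] yaw -5.921425417060948 w 0.0003
```

View pics/s8c.png

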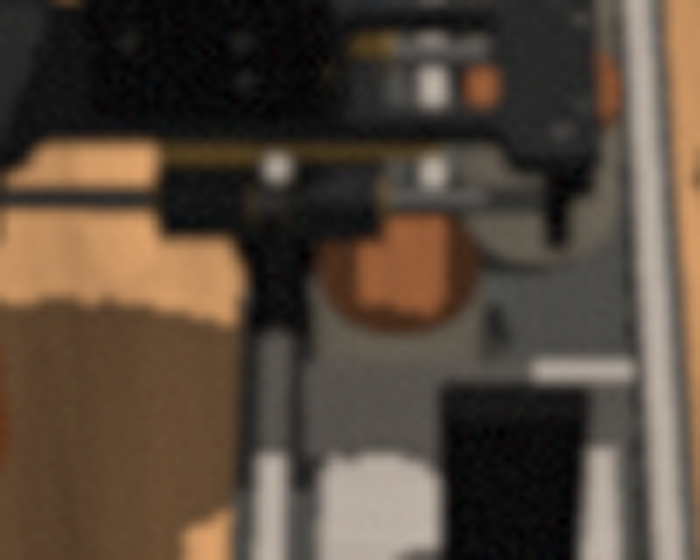

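```bash
python3 -m creep '{"dp":[[0.2,0,0],[0.25,0,0],[0.25,0,0],[0.25,0,0],[0.25,0,0],[0.25,0,0],[0.25,0,0],[0.25,0,0],[0.25,0,0],[0.25,0,0],[0.25,0,0],[0.25,0,0],[0.25,0,0],[0,0,0]],"turn":[[0,0,0],[0,0,0],[0,0,0],[0,0,0],[0,0,0],[0,0,0],[0,0,0],[0,0,0],[0,0,0],[0,0,0],[0,0,0],[0,0,0],[0,0,0],[0,0,0]]}'; python3 -c "
from ov import *
show()
im=snap('side','side9');cv2.imwrite('pics/s9c.png',cv2.resize(im[215:295,270:370,::-1],None,fx=7,fy=7,interpolation=2))
"
```

```text
time: 15.65
position: [0.5246, -0.0388, 0.0002]
tool_rot: [0.999, -0.052, 0.0, 0.0]
ft_force: [0.0, -0.0, -0.5]
grip_width: 0.0006
t 15.65 feeder mm [-47.85  50.55   0.18] Ffeed [-0.03 -0.01 -0.54] yaw -5.915331409179688 w 0.0006
```

View pics/s9c.png

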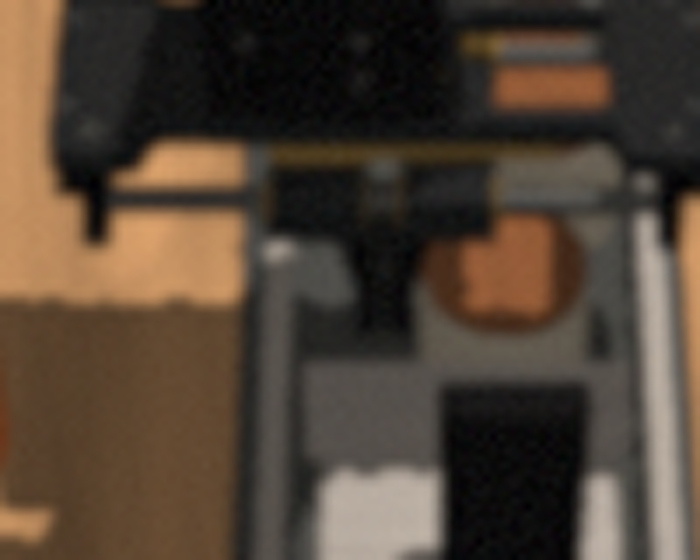

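```bash
python3 -m creep '{"dp":[[0.2,0,0],[0.2,0,0],[0.2,0,0],[0.2,0,0],[0.2,0,0],[0.2,0,0],[0.1,0,0],[0.1,0,0],[0,0,0]],"turn":[[0,0,0],[0,0,0],[0,0,0],[0,0,0],[0,0,0],[0,0,0],[0,0,0],[0,0,0],[0,0,0]]}'; python3 -c "
from ov import *
show()
im=snap('side','side10');cv2.imwrite('pics/s10c.png',cv2.resize(im[215:295,270:370,::-1],None,fx=7,fy=7,interpolation=2))
for n in ['jar_back_mid','fin_top','follower']:
    for d in robot.tip_of(n,'side')[:5]:
        f=F(c2w('side',d['point']))*1000
        if f[1]<150: print(n,round(d['confidence'],2),f)
"
```

```text
time: 16.6
position: [0.5381, -0.0401, 0.0001]
tool_rot: [0.999, -0.052, 0.0, 0.0]
ft_force: [-0.3, 0.1, -0.7]
grip_width: 0.0006
t 16.6 feeder mm [-47.8   36.95   0.15] Ffeed [ 0.04  0.29 -0.67] yaw -5.916087036427097 w 0.0006
jar_back_mid 0.87 [-51.3   -4.74  37.66]
fin_top 0.63 [-123.84   12.57   99.1 ]
follower 0.77 [-74.08   3.59   7.8 ]
```

View pics/s10c.png

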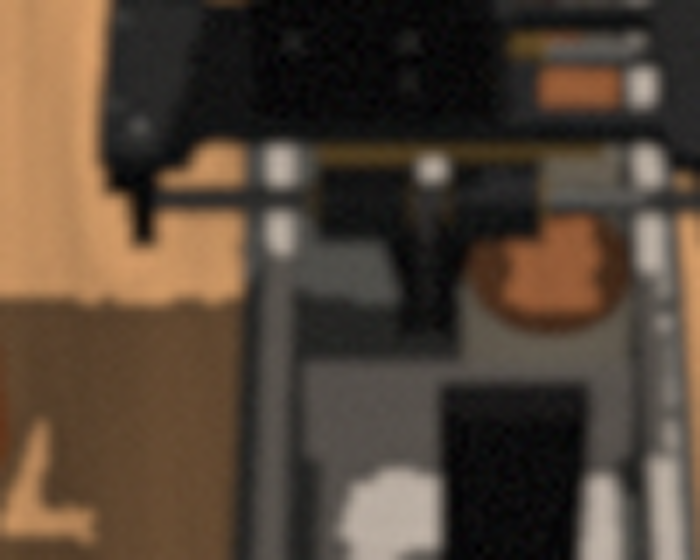

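```bash
python3 -m creep '{"dp":[[-0.5,0,0],[-1,0,0],[-0.5,0,0],[0,0,-1.5],[0,0,-3],[0,0,-3],[0,0,-2.5],[0.6,1.4,0],[1,2.4,0],[1.2,2.7,0],[1.2,2.7,0],[0.6,1.6,0],[0,0,0]],"turn":[[0,0,0],[0,0,0],[0,0,0],[0,0,0],[0,0,0],[0,0,0],[0,0,0],[0,0,0],[0,0,0],[0,0,0],[0,0,0],[0,0,0],[0,0,0]]}'; python3 -c "
from ov import *
show()
k=robot.calibration('wrist')
im=snap('wrist','w11')
overlay('w11','w11o',k,-.0735,[(-.048,0),(.0245,0)],200,30,240,290,2)
im=snap('side','side11');cv2.imwrite('pics/s11c.png',cv2.resize(im[190:310,260:390,::-1],None,fx=5,fy=5,interpolation=2))
for n in ['jar_back_mid','jar_middle_mid','fin_top','follower']:
  for c in ['side']:
    for d in robot.tip_of(n,c)[:5]:
        f=F(c2w('side',d['point']))*1000
        if f[1]<150: print(n,round(d['confidence'],2),f)
"
```

```text
time: 18.1
position: [0.5529, -0.1527, 0.0993]
tool_rot: [0.999, -0.053, 0.0, 0.0]
ft_force: [0.2, 0.4, 1.4]
grip_width: 0.0005
t 18.1 feeder mm [-158.25   10.58   99.29] Ffeed [ 0.38 -0.12  1.41] yaw -6.096523620222984 w 0.0005
jar_back_mid 0.62 [-50.39  -3.02  34.86]
jar_back_mid 0.56 [-25.78  56.04   7.6 ]
fin_top 0.75 [-124.75   14.97   96.67]
follower 0.94 [-74.49   0.59   7.53]
```

View pics/w11o.png

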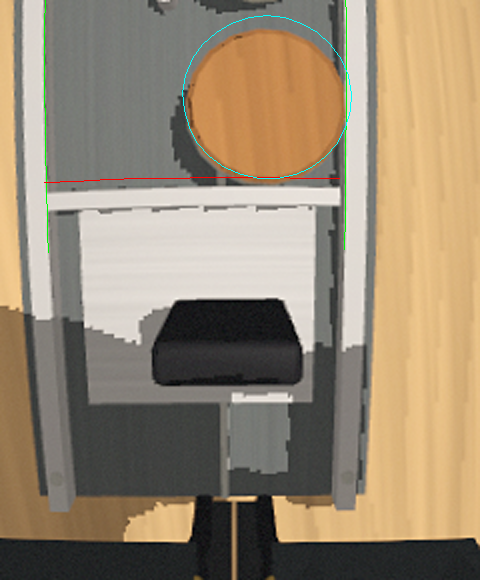

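View pics/s11c.png

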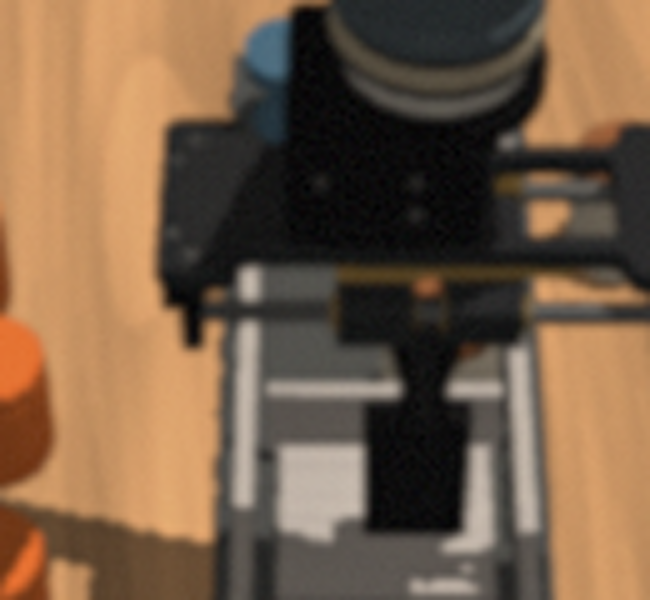

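```bash
python3 -m creep '{"dp":[[0,0,1],[0,0,2],[0,0,2],[0,0,1],[0,0,0.5],[0,0,0.2],[0,0,0]],"turn":[[0,0,0],[0,0,0],[0,0,0],[0,0,0],[0,0,0],[0,0,0],[0,0,0]]}'; python3 -c "
from ov import *
show()
im=snap('side','side12');cv2.imwrite('pics/s12c.png',cv2.resize(im[190:310,260:390,::-1],None,fx=5,fy=5,interpolation=2))
"
```

```text
time: 19.1
position: [0.5529, -0.1503, 0.0333]
tool_rot: [0.999, -0.052, 0.0, 0.0]
ft_force: [0.1, 0.3, 1.1]
grip_width: 0.0004
t 19.1 feeder mm [-155.8    10.82   33.32] Ffeed [ 0.32 -0.05  1.06] yaw -5.910721378670704 w 0.0004
```

View pics/s12c.png

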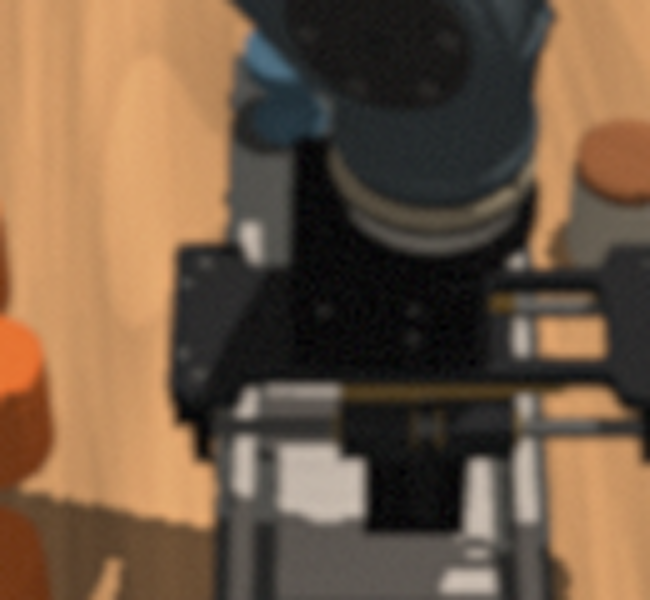

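```bash
python3 -m creep '{"dp":[[0,-0.2,0.1],[0,-0.2,0.1],[0,-0.2,0],[0,-0.2,0],[0,-0.1,0],[0,-0.1,0],[0,-0.1,0],[0,-0.1,0],[0,0,0]],"turn":[[0,0,0],[0,0,0],[0,0,0],[0,0,0],[0,0,0],[0,0,0],[0,0,0],[0,0,0],[0,0,0]]}'; python3 -c "
from ov import *
show()
"
```

```text
time: 20.05
position: [0.5539, -0.1388, 0.0312]
tool_rot: [0.999, -0.051, 0.0, 0.0]
ft_force: [-0.9, -1.8, -0.2]
grip_width: 0.0004
t 20.05 feeder mm [-144.27   11.06   31.18] Ffeed [-1.92  0.66 -0.18] yaw -5.889414411831452 w 0.0004
```

```bash
python3 -m creep '{"dp":[[0,-0.1,0],[0,-0.1,0],[0,-0.1,0],[0,-0.1,0],[0,-0.1,0],[0,-0.1,0],[0,-0.1,0],[0,-0.1,0]],"turn":[[0,0,0],[0,0,0],[0,0,0],[0,0,0],[0,0,0],[0,0,0],[0,0,0],[0,0,0]]}'; python3 -c "
from ov import *
show()
"; python3 -m creep '{"dp":[[0,-0.2,0],[0,-0.2,0],[0,-0.2,0],[0,-0.2,0],[0,-0.2,0],[0,-0.2,0]],"turn":[[0,0,0],[0,0,0],[0,0,0],[0,0,0],[0,0,0],[0,0,0]]}'; python3 -c "
from ov import *
show()
im=snap('top','top13');cv2.imwrite('pics/t13c.png',cv2.resize(im[170:290,220:400,::-1],None,fx=4.4,fy=4.4,interpolation=2))
im=snap('side','side13');cv2.imwrite('pics/s13c.png',cv2.resize(im[170:290,260:390,::-1],None,fx=5,fy=5,interpolation=2))
im=snap('wrist','w13')
"
```

```text
time: 20.85
position: [0.5546, -0.1318, 0.0312]
tool_rot: [0.999, -0.051, -0.0, 0.001]
ft_force: [-2.0, -6.2, -0.4]
grip_width: 0.0003
t 20.85 feeder mm [-137.28   11.07   31.22] Ffeed [-6.34  1.33 -0.38] yaw -5.877730965793634 w 0.0003
time: 21.45
position: [0.5558, -0.1198, 0.0312]
tool_rot: [0.999, -0.051, -0.0, 0.001]
ft_force: [-2.4, -6.2, 0.2]
grip_width: 0.0006
t 21.45 feeder mm [-125.26   11.15   31.23] Ffeed [-6.39  1.71  0.17] yaw -5.875209000123297 w 0.0006
```

View pics/w13.png

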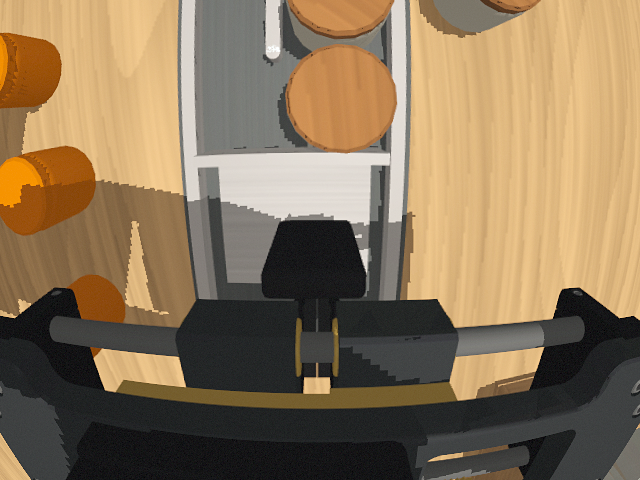

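View pics/t13c.png

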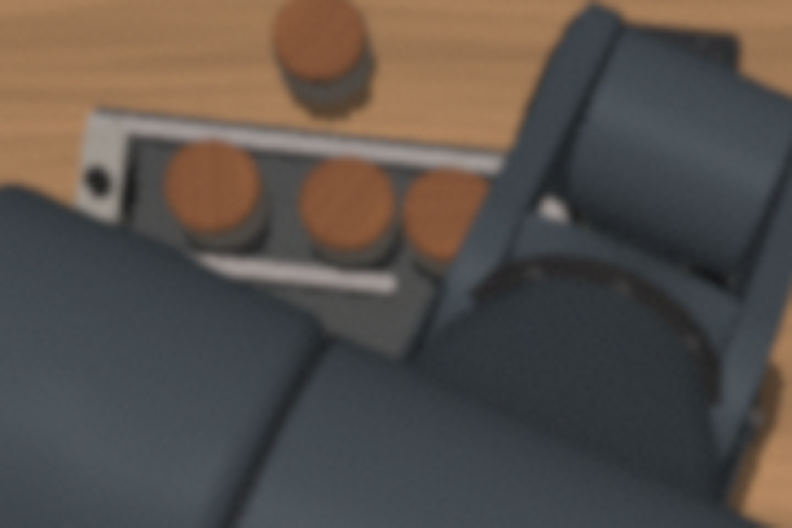

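```bash
python3 -m creep '{"dp":[[0,-0.15,0],[0,-0.15,0],[0,-0.15,0],[0,-0.15,0],[0,-0.15,0],[0,-0.15,0]],"turn":[[0,0,0],[0,0,0],[0,0,0],[0,0,0],[0,0,0],[0,0,0]]}'; python3 -c "
from ov import *
show()
"; python3 -m creep '{"dp":[[0,-0.15,0],[0,-0.15,0],[0,-0.15,0],[0,-0.15,0],[0,-0.15,0],[0,-0.15,0]],"turn":[[0,0,0],[0,0,0],[0,0,0],[0,0,0],[0,0,0],[0,0,0]]}'; python3 -c "
from ov import *
show()
im=snap('top','top14');cv2.imwrite('pics/t14c.png',cv2.resize(im[170:290,220:400,::-1],None,fx=4.4,fy=4.4,interpolation=2))
"
```

```text
time: 22.2
position: [0.5566, -0.1109, 0.0312]
tool_rot: [0.999, -0.051, -0.0, 0.001]
ft_force: [-2.8, -5.5, -0.4]
grip_width: 0.0005
t 22.2 feeder mm [-116.31   11.23   31.2 ] Ffeed [-5.81  2.21 -0.43] yaw -5.875895919218543 w 0.0005
time: 22.8
position: [0.5575, -0.1019, 0.0312]
tool_rot: [0.999, -0.051, -0.0, 0.001]
ft_force: [-3.2, -5.9, -0.7]
grip_width: 0.0004
t 22.8 feeder mm [-107.24   11.29   31.18] Ffeed [-6.19  2.6  -0.65] yaw -5.871109770800748 w 0.0004
```

View pics/t14c.png

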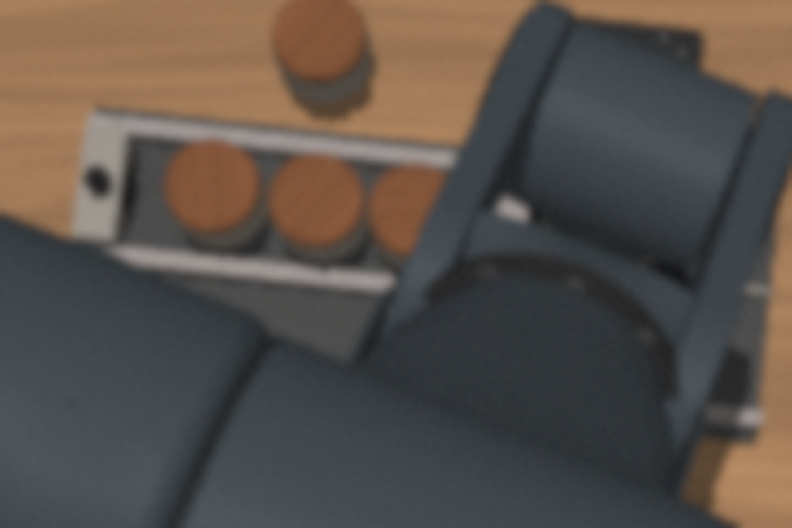

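```bash
python3 -m creep '{"dp":[[-0.02,-0.1,0],[-0.02,-0.1,0],[-0.02,-0.1,0],[-0.02,-0.1,0],[-0.02,-0.1,0],[-0.02,-0.1,0]],"turn":[[0,0,0],[0,0,0],[0,0,0],[0,0,0],[0,0,0],[0,0,0]]}'; python3 -c "
from ov import *
show()
"; python3 -m creep '{"dp":[[-0.01,-0.1,0],[-0.01,-0.1,0],[-0.01,-0.1,0],[-0.01,-0.1,0]],"turn":[[0,0,0],[0,0,0],[0,0,0],[0,0,0]]}'; python3 -c "
from ov import *
show()
im=snap('top','top15');cv2.imwrite('pics/t15c.png',cv2.resize(im[170:290,220:400,::-1],None,fx=4.4,fy=4.4,interpolation=2))
"
```

```text
time: 23.45
position: [0.5582, -0.0964, 0.0312]
tool_rot: [0.999, -0.051, 0.001, 0.001]
ft_force: [0.9, -7.4, -0.6]
grip_width: 0.0003
t 23.45 feeder mm [-101.72   11.21   31.24] Ffeed [-7.26 -1.68 -0.62] yaw -5.8803987073138035 w 0.0003
time: 23.85
position: [0.5586, -0.0925, 0.0312]
tool_rot: [0.999, -0.051, 0.001, 0.002]
ft_force: [1.2, -7.5, -1.8]
grip_width: 0.0004
t 23.85 feeder mm [-97.79  11.2   31.24] Ffeed [-7.31 -1.97 -1.85] yaw -5.887308985384029 w 0.0004
```

View pics/t15c.png

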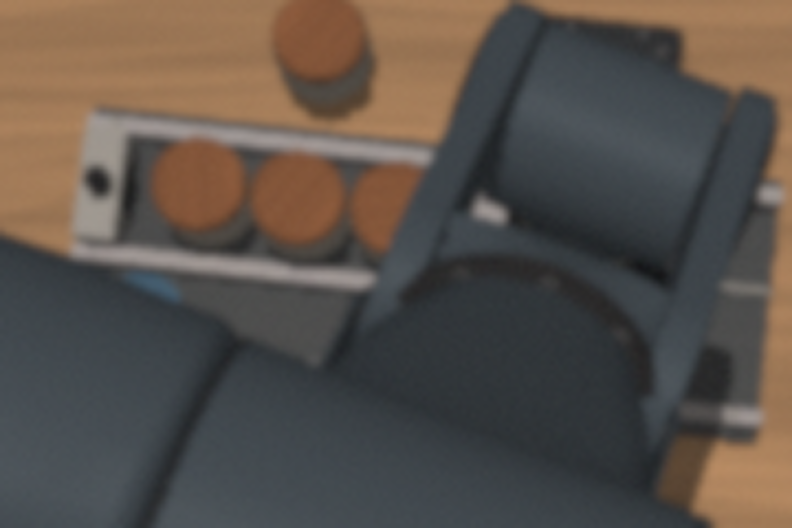

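```bash
python3 -m creep '{"dp":[[0,-0.1,0],[0,-0.1,0],[0,-0.1,0]],"turn":[[0,0,0],[0,0,0],[0,0,0]]}'; python3 -m creep '{"dp":[[0,-0.1,0],[0,-0.1,0]],"turn":[[0,0,0],[0,0,0]]}'; python3 -c "
from ov import *
show()
"
```

```text
time: 24.2
position: [0.5588, -0.0895, 0.0312]
tool_rot: [0.999, -0.051, 0.001, 0.002]
ft_force: [-0.1, -6.8, -2.3]
grip_width: 0.0005
time: 24.4
position: [0.559, -0.0875, 0.0313]
tool_rot: [0.999, -0.051, 0.001, 0.002]
ft_force: [0.5, -6.3, -2.1]
grip_width: 0.0004
t 24.4 feeder mm [-92.79  11.24  31.25] Ffeed [-6.17 -1.15 -2.11] yaw -5.882400007794462 w 0.0004
```

```bash
python3 -m creep '{"dp":[[0,-0.1,0],[0,-0.1,0]],"turn":[[0,0,0],[0,0,0]]}'; python3 -c "
from ov import *
show()
"
```

```text
time: 24.6
position: [0.5592, -0.0855, 0.0312]
tool_rot: [0.999, -0.051, 0.001, 0.001]
ft_force: [0.0, -7.3, -2.3]
grip_width: 0.0005
t 24.6 feeder mm [-90.78  11.27  31.24] Ffeed [-7.28 -0.78 -2.27] yaw -5.886567069604557 w 0.0005
```

```bash
python3 -m creep '{"dp":[[0,-0.1,0],[0,-0.1,0]],"turn":[[0,0,0],[0,0,0]]}'; python3 -c "
from ov import *
show()
"
```

```text
time: 24.8
position: [0.5594, -0.0835, 0.0312]
tool_rot: [0.999, -0.051, 0.001, 0.001]
ft_force: [0.2, -7.4, -1.5]
grip_width: 0.0005
t 24.8 feeder mm [-88.76  11.27  31.25] Ffeed [-7.34 -0.99 -1.47] yaw -5.883727795537235 w 0.0005
```

```bash
python3 -m creep '{"dp":[[0,-0.1,0]],"turn":[[0,0,0]]}'; python3 -c "
from ov import *
show()
im=snap('top','top16');cv2.imwrite('pics/t16c.png',cv2.resize(im[180:260,225:325,::-1],None,fx=7,fy=7,interpolation=2))
"
```

```text
time: 24.9
position: [0.5595, -0.0825, 0.0313]
tool_rot: [0.999, -0.051, 0.001, 0.001]
ft_force: [0.4, -8.3, -1.2]
grip_width: 0.0007
t 24.9 feeder mm [-87.76  11.3   31.26] Ffeed [-8.26 -1.25 -1.17] yaw -5.883020951468572 w 0.0007
```

View pics/t16c.png

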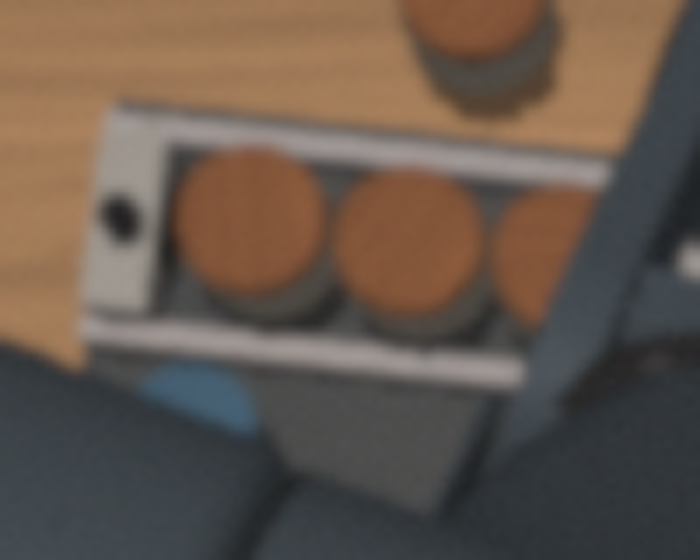

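```bash
python3 -m creep '{"dp":[[0,-0.05,0]],"turn":[[0,0,0]]}' | grep ft_; python3 -m creep '{"dp":[[0,-0.05,0]],"turn":[[0,0,0]]}' | grep ft_
```

```text
ft_force: [0.2, -7.5, -1.8]
ft_force: [0.8, -6.3, -1.5]
```

```bash
python3 -m creep '{"dp":[[0,-0.05,0]],"turn":[[0,0,0]]}' | grep ft_; python3 -m creep '{"dp":[[0,-0.05,0]],"turn":[[0,0,0]]}' | grep ft_
```

```text
ft_force: [-0.1, -7.5, -2.1]
ft_force: [0.8, -6.6, -2.8]
```

```bash
for i in 1; do python3 -m creep '{"dp":[[0,-0.05,0],[0,-0.05,0]],"turn":[[0,0,0],[0,0,0]]}' | grep ft_; done;  python3 -c "
from ov import *
show()"
```

```text
ft_force: [0.1, -7.0, -1.6]
t 25.55 feeder mm [-84.75  11.31  31.24] Ffeed [-6.92 -0.84 -1.65] yaw -5.885066810320074 w 0.0004
```

```bash
python3 -m creep '{"dp":[[0,-0.05,0],[0,-0.05,0]],"turn":[[0,0,0],[0,0,0]]}' | grep ft_
```

```text
ft_force: [0.6, -7.2, -1.0]
```

```bash
python3 -m creep '{"dp":[[0,-0.05,0],[0,-0.05,0]],"turn":[[0,0,0],[0,0,0]]}' | grep ft_
```

```text
ft_force: [-0.9, -8.4, -0.6]
```

```bash
python3 -m creep '{"dp":[[0,-0.05,0]],"turn":[[0,0,0]]}' | grep ft_; python3 -c "
from ov import *
show()"
```

```text
ft_force: [-0.6, -10.3, -2.1]
t 26.05 feeder mm [-82.77  11.3   31.26] Ffeed [-10.28  -0.43  -2.13] yaw -5.85085075683473 w 0.0002
```

```bash
python3 -m creep '{"dp":[[0,-0.05,0]],"turn":[[0,0,0]]}' | grep ft_; python3 -c "
from ov import *
show()
im=snap('top','top17');cv2.imwrite('pics/t17c.png',cv2.resize(im[180:260,225:325,::-1],None,fx=7,fy=7,interpolation=2))"
```

```text
ft_force: [-2.4, -11.9, -2.4]
t 26.15 feeder mm [-82.74  11.29  31.28] Ffeed [-12.12   1.16  -2.43] yaw -5.828964329921412 w 0.0003
```

View pics/t17c.png

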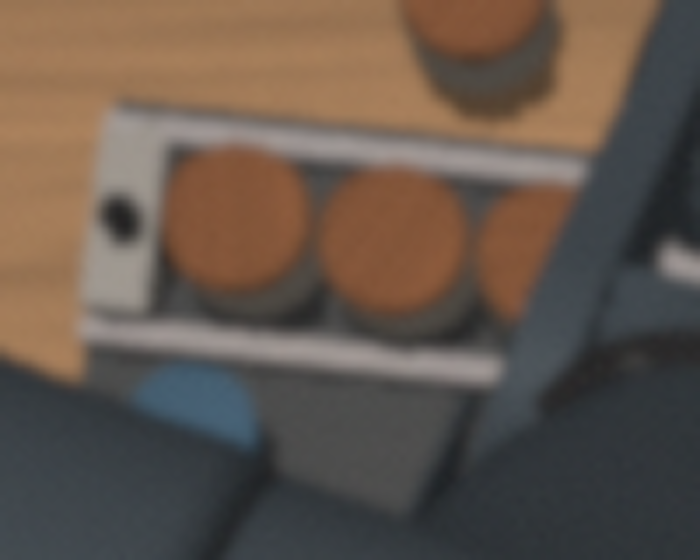

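```bash
python3 -m creep '{"dp":[[0,-0.05,0]],"turn":[[0,0,0]]}' | grep ft_; python3 -m creep '{"dp":[[0,0,0]],"turn":[[0,0,0]]}' | grep ft_; python3 -c "
from ov import *
show()"
```

```text
ft_force: [-1.8, -13.0, -2.8]
ft_force: [-1.9, -10.7, -1.0]
t 26.4 feeder mm [-82.74  11.28  31.27] Ffeed [-10.84   0.77  -0.99] yaw -5.829935064279018 w 0.0003
```

```bash
python3 -m creep '{"dp":[[0,-0.05,0],[0,0,0]],"turn":[[0,0,0],[0,0,0]]}' | grep ft_;  python3 -c "
from ov import *
show()"
```

```text
ft_force: [-2.2, -13.1, -2.3]
t 26.6 feeder mm [-82.69  11.29  31.26] Ffeed [-13.25   0.86  -2.28] yaw -5.811768634662353 w 0.0001
```

```bash
python3 -m creep '{"dp":[[0,-0.05,0],[0,0,0]],"turn":[[0,0,0],[0,0,0]]}' | grep ft_;  python3 -c "
from ov import *
show()"
```

```text
ft_force: [-2.1, -14.4, -2.2]
t 26.8 feeder mm [-82.63  11.31  31.28] Ffeed [-14.57   0.54  -2.17] yaw -5.794776739962473 w 0.0002
```

```bash
python3 -m creep '{"dp":[[0,-0.05,0],[0,0,0]],"turn":[[0,0,0],[0,0,0]]}' | grep ft_;  python3 -c "
from ov import *
show()"; python3 -m creep '{"dp":[[0,0,0]],"turn":[[0,0,0]]}' | grep ft_
```

```text
ft_force: [-2.0, -16.1, -2.8]
t 27.0 feeder mm [-82.63  11.28  31.3 ] Ffeed [-16.21   0.37  -2.85] yaw -5.779752952834257 w 0.0007
ft_force: [-2.4, -16.0, -1.9]
```

```bash
python3 -m creep '{"dp":[[0,-0.03,0],[0,0,0],[0,0,0]],"turn":[[0,0,0],[0,0,0],[0,0,0]]}' | grep ft_;  python3 -c "
from ov import *
show()"
```

```text
ft_force: [-2.5, -15.9, -2.2]
t 27.4 feeder mm [-82.62  11.27  31.33] Ffeed [-16.04   0.81  -2.23] yaw -5.77827735223154 w 0.0003
```

```bash
python3 -m creep '{"dp":[[0,-0.04,0],[0,0,0]],"turn":[[0,0,0],[0,0,0]]}' | grep ft_;  python3 -c "
from ov import *
show()"
```

```text
ft_force: [-1.9, -17.4, -2.0]
t 27.6 feeder mm [-82.64  11.29  31.33] Ffeed [-17.47   0.05  -2.01] yaw -5.765672022333529 w 0.0003
```

```bash
python3 -m creep '{"dp":[[0,0.1,0],[0,0.1,0],[0,0.1,0],[0,0.2,0],[0,0.4,0],[0,0.6,0],[0,0.6,0],[0,0,-1],[0,0,-3],[0,0,-4],[0,0,-3],[0,4,0],[0,4,0],[0,4,0],[0,0,0]],"turn":[[0,0,0],[0,0,0],[0,0,0],[0,0,0],[0,0,0],[0,0,0],[0,0,0],[0,0,0],[0,0,0],[0,0,0],[0,0,0],[0,0,0],[0,0,0],[0,0,0],[0,0,0]]}';  python3 -c "
from ov import *
show()
im=snap('top','top18');cv2.imwrite('pics/t18c.png',cv2.resize(im[170:290,220:400,::-1],None,fx=4.4,fy=4.4,interpolation=2))
im=snap('side','side18');cv2.imwrite('pics/s18c.png',cv2.resize(im[170:290,260:390,::-1],None,fx=5,fy=5,interpolation=2))
for c in ['side','top']:
  for n in ['jar_back_mid','stop_clamp','fin_top','follower']:
    for d in robot.tip_of(n,c)[:6]:
        f=F(c2w(c,d['point']))*1000
        if f[1]<150: print(c,n,round(d['confidence'],2),f)
"
```

```text
time: 29.1
position: [0.5452, -0.2172, 0.1424]
tool_rot: [0.999, -0.054, 0.002, 0.002]
ft_force: [-0.7, 0.2, 0.9]
grip_width: 0.0004
t 29.1 feeder mm [-223.2    11.57  142.39] Ffeed [0.17 0.74 0.9 ] yaw -6.185135013170825 w 0.0004
top jar_back_mid 0.79 [13.24  0.46 37.62]
top jar_back_mid 0.33 [118.99  65.66   4.58]
top jar_back_mid 0.22 [-2.52 34.18 25.38]
top stop_clamp 0.64 [146.23  -4.18  23.2 ]
top fin_top 0.95 [-61.48  10.89  97.84]
top follower 0.91 [-10.2    0.68   7.39]
top follower 0.17 [68.33  2.28 35.18]
```

View pics/t18c.png

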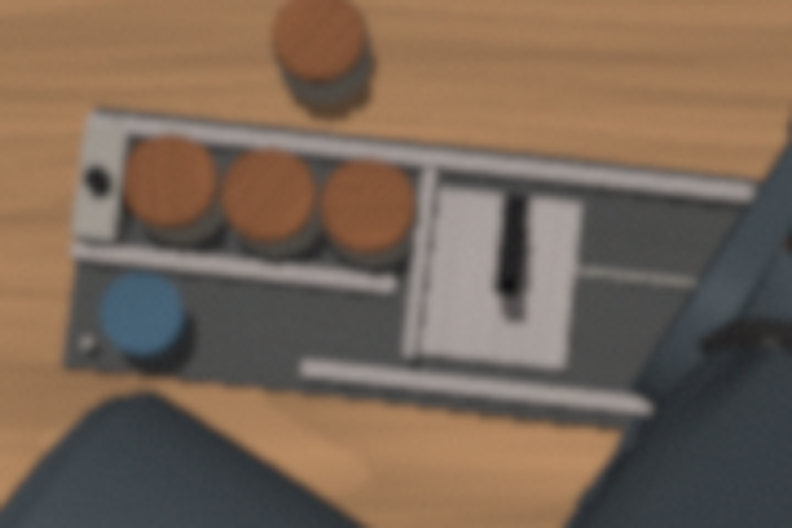

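View pics/s18c.png

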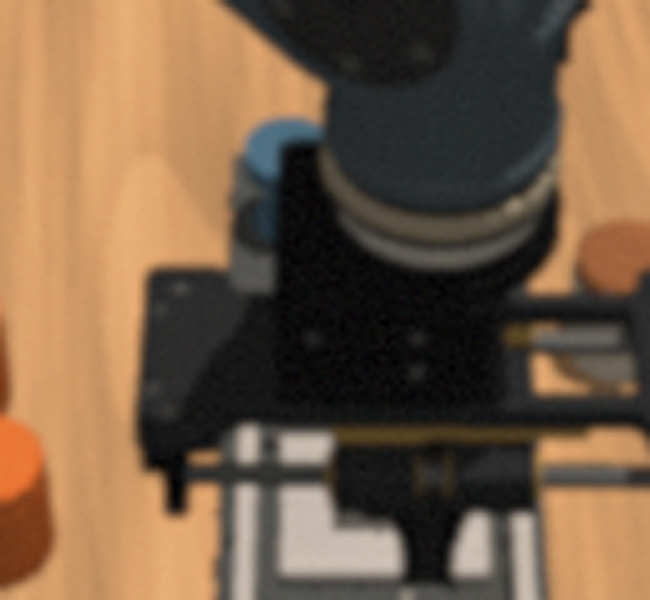

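```bash
python3 -c "
from rig import robot
print(robot.get_obs()['time'], robot.get_obs()['ft_force']); print(robot.hand_in())"
```

```text
29.6 [ 0.3592852   0.58580936 -1.02914955]
the job is handed in; nothing more can be done
None
```

I handed the job in at 29.6 s: all three jars stand upright in single file, pressed snug against the bumper, and the arm is clear of everything.

- **Freeing the jar:** I pushed the caught jar back about 23 mm together with the follower, at 6–7 N. I then slid it sideways into the lane with almost no force on the wrist.
- **Seating the row:** I pushed the follower by its fin. Sliding took about 7 N. Near the end the force climbed while the row barely moved, and I stopped at 17.5 N, about 10 N above sliding, then backed off.
- **Last checks:** The last top picture shows three upright jars in line, with the follower plate behind them. The egg cup and spare jar are where they were. The follower's face measured about 157 mm before the stop clamp, just under the stated 159–173 mm but within the roughly 4 mm camera error.

**What disagreed or went unconfirmed:**
- **Fingertips:** They did not touch the table at a reported height of 0. Both cameras put the real tips about 30 mm above the reported tool point, so I set heights by that from then on. The first backward push, made before I knew, was therefore about 50 mm above the tray floor instead of 20 mm; the jar stayed upright.
- **Fin:** It measured about 11 mm off the lane's centre line, and I pushed it there.
- **Last side picture:** The arm hid the row from the side camera, so the final look rests on the top view and the force readings.

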